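Make up the tea caddy and leave the look-alikes

ROBOT

A 6-joint arm with a two-finger parallel gripper is mounted at the origin on a cart in front of the work surface, level with it; the furniture and walls round the work are solid. World frame = base frame: x ahead of the robot, y to its left, z up, the work surface at z = 0. Lengths are in m, angles in rad, forces in N, time in s.
With the tool pointing down it reaches from about 0.25 to 0.725 m from the base axis. Payload 4 kg.
Tool frame: the origin (TCP) lies midway between the tips of the shut fingers; the grasp point (between the pads) lies 19 mm behind it; z points along the fingers, y is the line along which they close (so a half turn about z gives the same grasp; the last joint's range is limited). The gripper opens to 85 mm and grips with 20 to 120 N. Pads are 22 mm wide; open, the fingers measure 114 mm over their backs; the gripper's body (76 mm by 85 mm) begins 54 mm behind the grasp point. The pads swing forward as they close: fully open they stand 13 mm farther back than shut.
Start: joints at [-1.254, 0.241, 0.005, 1.335, 0, 1.571], TCP at [0.156, -0.475, 0.2] pointing down, gripper open.
Joint ranges: [-2.72, 2.72], [-1.05, 1.87], [-1.09, 1.28], [-1.99, 2.15], [-1.42, 1.44], [-3.14, 3.14]. Speed limits (rad/s): [2.79, 2.79, 3.14, 3.14, 3.14, 3.14].

INTERFACE

Orientations are given as a unit quaternion [x, y, z, w].
In Python, from workcell import bot, camera, job_done gives the robot as it stands.
- The arm moves only by the tool carry_out, never from a script. Its argument "plan" is a list of rows, each an object of numbers: "dx", "dy", "dz": the shift along the tool's x, y, z in mm; "twist": the turn about the tool's z in degrees; "fingers": the closure, from -1 (fully open) to 1 (shut). In form: [{"dx": .., "dy": .., "dz": .., "twist": .., "fingers": ..}, ...]. A call has exactly 5 rows; each row is the pose to reach, as a shift and turn from the pose commanded when the call began, along the tool's axes at that moment; what a row does not reach only later rows make up. A row lasts 1/12 s, in which the tool goes at most 41.7 mm and 7.16 degrees, less where a joint would pass 70% of its speed; a pose out of reach is approached as far as the arm can. A call with a gripper value outside its range is refused whole. The fingers move at their own pace and stop on an object; the grip force is fixed at half the most. Time passes only in rows, so rows that repeat a pose let the fingers close, or fill a call up. It gives the time, the measured TCP pose, the force, the opening and the grip force at its end, in the units of the state.
- bot.get_obs(): the state, without advancing time (a new reading comes with each control period).
- camera(name): name is "scene" or "top"; returns a dict with "image" (384x512x3 uint8, red, green, blue), "intrinsics" (3x3 intrinsics, pixels), "eye" and "attitude" of the camera in the world. Camera axes: x right, y down, z forward; pixel columns grow to the right and rows downward; lengths in m; the calibration is good to about 2 mm. A picture is of the moment at which its call begins. There is no depth.
- job_done(): hands the job in; it is judged then, once.
The state is a dict: "clock": time; "joint_pos": joint angles; "joint_vel": joint speeds; "tau": joint torques, N m; "eef_pos": TCP position; "tool_rot": TCP orientation; "ft_force": force on the tool from outside, world axes, zero at the start; "ft_torque": the same for the moment, N m; "grip_width": finger opening in m; "grasp_force": force on a finger pad.
Only numpy, scipy, OpenCV 4.12 (cv2) and the standard library are available. Lean on these libraries where they do the work, as an engineer would, in place of code of your own. Each camera call takes 0.05 s, during which the arm holds its last target. There are 200 camera calls.

TASK

Make up the wooden tea caddy: stand the honey jar in its large square pocket and the spice jar in its small square pocket, and lay one lemon in each of the two oblong pockets. Set the glass jars down gently, do not drop them, and leave the jam jar, the salt shaker and the avocado standing where they are.

Things in the scene. Friction and masses are not known exactly. Their poses are not given: they have to be found in the camera images.
- caddy: Low square wooden caddy, 188 x 188 mm, walls 22 mm high, fixed, any yaw; steel bars on its x sides reach 110 mm out. Origin: centre of underside; floor 5 mm above it. Walls 6 mm, dividers 10 mm thick. Pockets (centre x, y in its frame; size, mm): large square (-40,-40) 96x96; small square (53,53) 70x70; oblong (-40,53) 96 in x, 70 in y; oblong (53,-40) 70 in x, 96 in y.
- honey_jar: Honey jar, the taller of the two wide jars: 100 mm tall, straight body 61 mm across, wide flat lid 65 mm across over the top 12 mm; 0.44 kg. Origin: centre of its underside, z up. Belongs in the large square pocket.
- spice_jar: Slim spice jar: 109 mm tall, 44 mm across, straight glass sides and a straight cylindrical screw cap with a flat top (cap: top 21 mm); 0.11 kg. Origin: centre of its underside, z up. Belongs in the small square pocket.
- lemon_mid (a point): The smaller lemon, lying on its side: 71 mm long (its own x), 53 mm wide (y), 51 mm high (z). This point is its middle, 25.5 mm above its underside. Belongs in either oblong pocket, long way along the pocket.
- lemon_b_mid (a point): The larger lemon, lying on its side: 72 mm long (its own x), 57 mm wide (y), 58 mm high (z). This point is its middle, 29 mm above its underside. Belongs in the other oblong pocket, long way along the pocket.
- jam_jar: Jam jar, looks like the honey jar but squat and bulging: 84 mm tall, 68 mm across. Origin: centre of its underside. Stays where it is.
- salt_shaker: Salt shaker, looks like the spice jar but shorter, with a narrower domed, pierced top: 90 mm tall, 44 mm across. Origin: centre of its underside. Stays where it is.
- avocado: Avocado, lying; like a lemon but bigger and pear-shaped: 101 x 68 x 68 mm. Origin: centre of its underside. Stays where it is.
Things that resemble listed ones, but are neither listed nor needed, are in the scene too. What is shaped like the jam_jar but blue is not meant.

How it is judged:
At the end, for the whole second after the job is handed in: Honey and spice jar upright down in their square pockets (within 18 mm of centre, tilt under 0.15 rad); a lemon lying in each oblong pocket (within 22 mm of its centre, middle under 42 mm up); jars at rest. Jam jar and salt shaker (upright) and avocado within 30 mm of their start (x of honey_jar in the frame of caddy between -0.058 and -0.022 m and y of honey_jar in the frame of caddy between -0.058 and -0.022 m and z of each of honey_jar, spice_jar in the frame of caddy below 0.012 m and angle between each of honey_jar, spice_jar, jam_jar, salt_shaker's own z axis and vertical below 0.15 rad and x of spice_jar in the frame of caddy between 0.035 and 0.071 m and y of spice_jar in the frame of caddy between 0.035 and 0.071 m and ((x of lemon_mid in the frame of caddy between -0.062 and -0.018 m and y of lemon_mid in the frame of caddy between 0.031 and 0.075 m and z of each of lemon_mid, lemon_b_mid in the frame of caddy below 0.042 m and x of lemon_b_mid in the frame of caddy between 0.031 and 0.075 m and y of lemon_b_mid in the frame of caddy between -0.062 and -0.018 m) or (x of lemon_mid in the frame of caddy between 0.031 and 0.075 m and y of lemon_mid in the frame of caddy between -0.062 and -0.018 m and z of each of lemon_mid, lemon_b_mid in the frame of caddy below 0.042 m and x of lemon_b_mid in the frame of caddy between -0.062 and -0.018 m and y of lemon_b_mid in the frame of caddy between 0.031 and 0.075 m)) and distance of each of jam_jar, salt_shaker, avocado from where it was at the start of the episode below 0.03 m and linear speed of each of honey_jar, spice_jar below 0.03 m/s); the robot touches nothing.
It fails at once if the honey jar is dropped into the caddy (lets go and falls in at over 0.6 m/s, a drop of about 20 mm) (horizontal distance between honey_jar and caddy below 0.1 m and z of honey_jar in the frame of caddy below 0.04 m and contact force between honey_jar and the fingers below 0.5 N and linear speed of honey_jar above 0.6 m/s).
It fails at once if the spice jar is dropped into the caddy (lets go and falls in at over 0.6 m/s, a drop of about 20 mm) (horizontal distance between spice_jar and caddy below 0.1 m and z of spice_jar in the frame of caddy below 0.04 m and contact force between spice_jar and the fingers below 0.5 N and linear speed of spice_jar above 0.6 m/s).
It fails at once if the jam jar is taken away or put in the caddy (moved over 80 mm) (distance of jam_jar from where it was at the start of the episode above 0.08 m).
It fails at once if the salt shaker is taken away or put in the caddy (moved over 80 mm) (distance of salt_shaker from where it was at the start of the episode above 0.08 m).
It fails at once if the avocado is taken away or put in the caddy (moved over 80 mm) (distance of avocado from where it was at the start of the episode above 0.08 m).
It also fails if it takes over 106 s, if anything falls off the work surface, if the arm or the gripper's body presses on something with over 40 N, if the wrist force passes 120 N, or if a joint passes its speed limit or range.

## Working session

There is one attempt and no reset: what is moved stays moved. The work goes in short steps, Python scripts to look and compute and a tool call to move; the robot and the scene stay as the last step left them, time stands still between calls to the robot, and variables do not carry over. Pictures are saved under pics/ and viewed, at most 14 in all, crops included, and the job is handed in when it is done.

Besides the shell and the picture viewer there is one more tool, called after "Request:" in YAML: its name, and indented under it one key for each argument. carry_out: Moves the arm, as the interface text tells. Its arguments: {"type":"object","properties":{"plan":{"type":"array","items":{"type":"object","properties":{"dx":{"type":"number"},"dy":{"type":"number"},"dz":{"type":"number"},"twist":{"type":"number"},"fingers":{"type":"number"}}}}},"required":["plan"]}

```bash
mkdir -p pics; ls
python3 - <<'E'
from workcell import bot,camera
import cv2,numpy as np
o=bot.get_obs(); print({k:np.round(v,3).tolist() for k,v in o.items()})
for n in("scene","top"):
    c=camera(n); cv2.imwrite(f"pics/{n}0.png",cv2.resize(c["image"][:,:,::-1],(800,600),interpolation=cv2.INTER_CUBIC)); print(n,c["intrinsics"],c["eye"],c["attitude"])
E
```

```text
pics
{'clock': 0.0, 'joint_pos': [-1.254, 0.241, 0.004, 1.335, -0.0, 1.571], 'joint_vel': [-0.0, 0.001, 0.0, 0.001, 0.001, -0.001], 'tau': [0.0, -37.232, 25.241, 0.017, -0.0, -0.0], 'eef_pos': [0.156, -0.474, 0.199], 'tool_rot': [0.987, 0.158, -0.0, -0.001], 'ft_force': [0.031, 0.605, 0.588], 'ft_torque': [0.007, 0.061, 0.01], 'grasp_force': 0.0, 'grip_width': 0.085}
scene [[374.19983596   0.         255.38330492]
 [  0.         374.19983596 195.7109408 ]
 [  0.           0.           1.        ]] [0.02403688 0.45997022 0.71664366] [-0.30617794  0.85864836 -0.38458635  0.14515993]
top [[443.09951144   0.         255.37849108]
 [  0.         443.09951144 196.31759044]
 [  0.           0.           1.        ]] [ 0.27669714 -0.12386686  1.23822527] [ 0.74201429 -0.66266757  0.06715036 -0.07600865]
```

View pics/scene0.png

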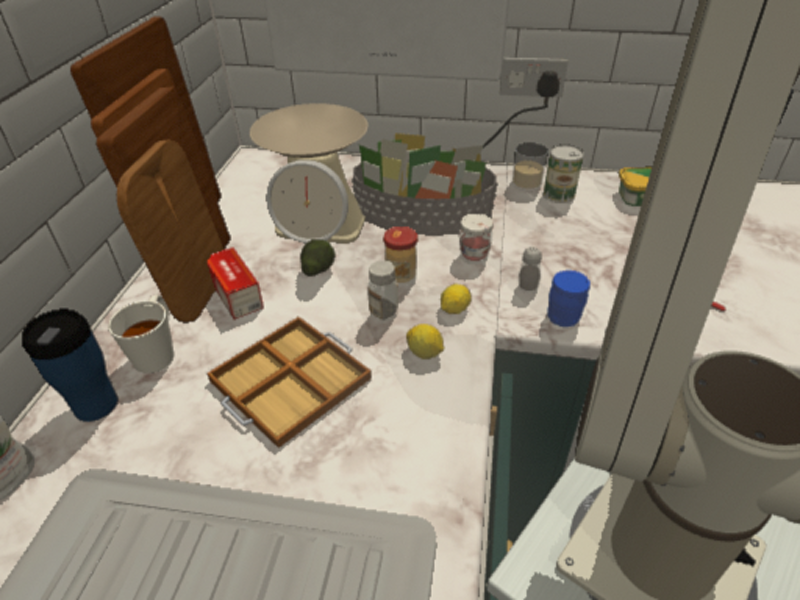

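View pics/top0.png

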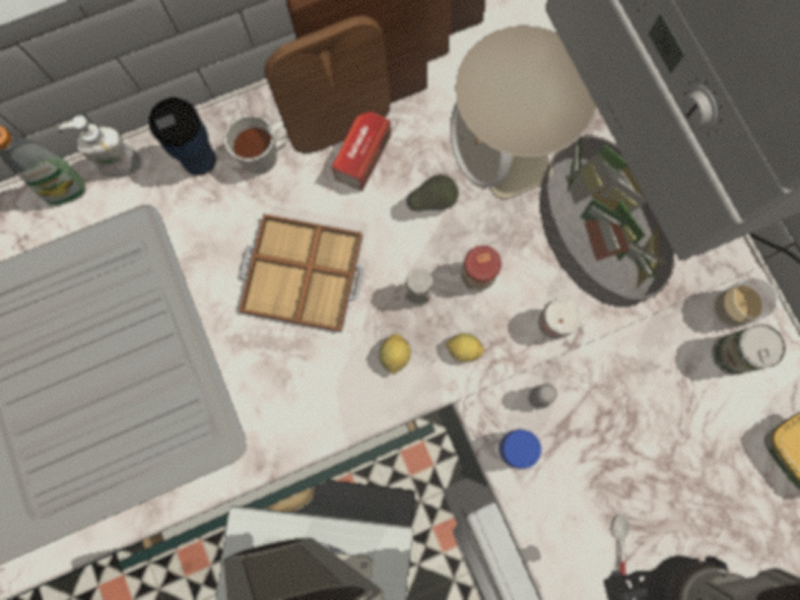

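The scene picture shows these candidates, in scene px with top px after the slash:
- Wide jars: red-lidded amber jar (401,255)/(482,265), pale-lidded jar (475,240)/(558,320), and a blue one that is excluded.
- Slim jars: straight-sided (382,290)/(418,285), and small and narrow-topped (531,270)/(543,395).
- Lemons: (425,341)/(395,352) and (456,298)/(465,347). The avocado is at (317,256)/(433,193).

The caddy centre is at about (290,378)/(302,272). I'll confirm these in one enlarged crop and measure in both views.

```bash
cat > h.py <<'E'
import numpy as np,cv2
from scipy.spatial.transform import Rotation as R
from workcell import bot,camera
class Cam:
    def __init__(s,n):
        c=camera(n); s.im=c["image"]; s.K=np.array(c["intrinsics"]); s.e=np.array(c["eye"]); s.R=R.from_quat(c["attitude"]).as_matrix()
    def ray(s,p): return s.R@np.linalg.solve(s.K,[p[0],p[1],1])
    def at(s,p,z): d=s.ray(p); return s.e+d*(z-s.e[2])/d[2]
    def px(s,P): q=s.K@(s.R.T@(np.asarray(P)-s.e)); return q[:2]/q[2]
def tri(a,p,b,q):
    d,e=a.ray(p),b.ray(q); t=np.linalg.lstsq(np.c_[d,-e],b.e-a.e,rcond=None)[0]
    A,B=a.e+t[0]*d,b.e+t[1]*e; return (A+B)/2,np.linalg.norm(A-B)
E
python3 - <<'E'
from h import *
s=Cam("scene");t=Cam("top"); k=.64
for n,c in(("s",s),("t",t)): cv2.imwrite(f"{n}.png",c.im[:,:,::-1])
print(s.R[:,2],t.R)
pts={"honeylid":((401,236),(482,262)),"palelid":((477,224),(562,318)),"spicetop":((382,270),(419,279)),"salttop":((531,254),(543,392)),"lemA":((425,341),(395,352)),"lemB":((456,298),(465,347)),"avo":((317,256),(433,193)),
"c_top":((299,320),(264,217)),"c_right":((370,374),(362,231)),"c_bot":((279,440),(340,330)),"c_left":((209,377),(240,312))}
for n,(a,b) in pts.items(): print(n,tri(s,np.array(a)*k,t,np.array(b)*k))
u=lambda x:cv2.resize(x[:,:,::-1],None,fx=5,fy=5,interpolation=cv2.INTER_CUBIC)
a=u(s.im[135:235,225:385]);b=cv2.resize(t.im[:,:,::-1][130:300,240:400],(500*160//170*1,500))
cv2.imwrite("pics/crop1.png",a)
E
```

```text
[ 0.48478639 -0.57155934 -0.66204387] [[ 0.11272504 -0.9732096   0.20038998]
 [-0.99362563 -0.11018875  0.02380228]
 [-0.00108388 -0.20179573 -0.97942703]]
honeylid (array([ 0.60255905, -0.2289449 ,  0.09529639]), np.float64(0.0032965492995589993))
palelid (array([ 0.52662382, -0.37381641,  0.0772784 ]), np.float64(0.0013248651489180196))
spicetop (array([ 0.55958251, -0.12533673,  0.09952324]), np.float64(0.0035687756505987135))
salttop (array([ 0.39570771, -0.35111667,  0.07828331]), np.float64(0.002344388626207139))
lemA (array([ 0.44232285, -0.09703572,  0.02294145]), np.float64(0.002340778449571934))
lemB (array([ 0.46523826, -0.21896548,  0.02376362]), np.float64(0.001800790755428154))
avo (array([ 0.73671305, -0.1339477 ,  0.04261634]), np.float64(0.004941525545337934))
c_top (array([0.57349773, 0.10716766, 0.16593151]), np.float64(0.10159953645230722))
c_right (array([ 0.61279384, -0.03418624, -0.077474  ]), np.float64(0.1597034662728149))
c_bot (array([ 0.5512871 ,  0.07457732, -0.16750294]), np.float64(0.1365432377050392))
c_left (array([0.4992149 , 0.19807002, 0.14484454]), np.float64(0.1059039937140548))
```

View pics/crop1.png

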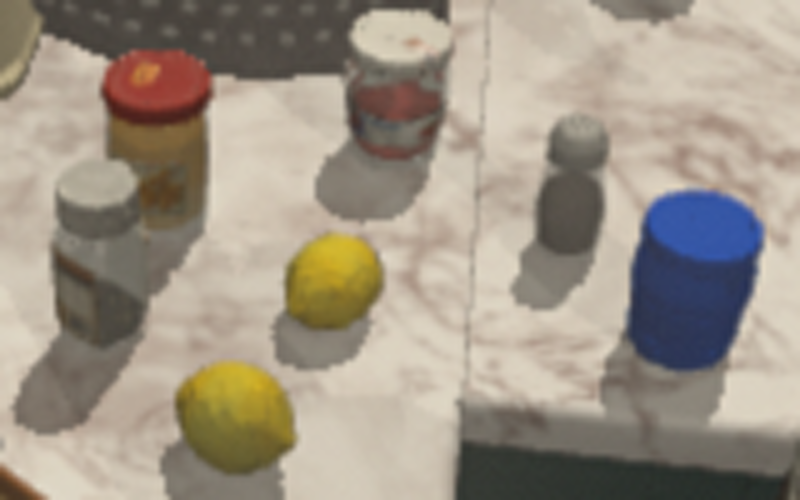

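The crop confirms the identities:
- **Honey:** crop (157,140), with a red wide flat lid and a straight amber body. It stands about 95–100 mm, against about 78 mm for the pale bulging jar at crop (398,85), which is the jam jar.
- **Spice:** crop (97,255), with straight sides, a cylindrical flat cap and a height of about 100 mm or more. The one at crop (570,185), with a narrow domed top, is the salt shaker.
- **Lemons:** crop (235,417) and (335,280).

Next I'll fit the poses by silhouette.

```bash
cat > fit.py <<'E'
from h import *
from scipy.optimize import minimize
def hull(c,P):
    p=np.array([c.px(x) for x in P]); m=np.zeros((384*4,512*4),np.uint8)
    cv2.fillConvexPoly(m,cv2.convexHull(np.round(p*4+1.5).astype(np.int32)),1); return cv2.resize(m.astype(np.float32),(512,384),interpolation=cv2.INTER_AREA)
def blob(m,c,P,r):
    w=np.zeros_like(m); q=c.px(P); cv2.circle(w,tuple(int(v) for v in q),r,1,-1); m=cv2.morphologyEx(m*w,cv2.MORPH_CLOSE,np.ones((7,7),np.uint8))
    n,l,st,_=cv2.connectedComponentsWithStats(m); k=1+np.argmax(st[1:,4]); return (l==k).astype(np.float32)
def fit(views,gen,x0,steps):
    f=lambda x:sum(np.minimum(hull(c,gen(x)),1).__sub__(m).__abs__().sum()/m.sum() for c,m in views)
    x0=np.array(x0,float); sim=np.vstack([x0]+[x0+np.eye(len(x0))[i]*s for i,s in enumerate(steps)])
    r=minimize(f,x0,method="Nelder-Mead",options=dict(initial_simplex=sim,maxiter=250,xatol=1e-4,fatol=1e-4)); return r.x,r.fun
rz=lambda a:np.array([[np.cos(a),-np.sin(a),0],[np.sin(a),np.cos(a),0],[0,0,1]])
u,v=np.meshgrid(np.linspace(0,2*np.pi,24),np.linspace(0,np.pi,13)); S=np.c_[(np.cos(u)*np.sin(v)).ravel(),(np.sin(u)*np.sin(v)).ravel(),np.cos(v).ravel()]
hs=lambda c:cv2.cvtColor(c.im,cv2.COLOR_RGB2HSV).astype(int)
def lemon(cs,P,dim):
    views=[]
    for c in cs:
        h=hs(c); m=((h[...,0]>18)&(h[...,0]<36)&(h[...,1]>130)).astype(np.uint8); views.append((c,blob(m,c,P,26)))
    return min((fit(views,lambda x:(S*np.array(dim)/2)@rz(x[3]).T+x[:3],[*P,a],[.004,.004,.004,.3]) for a in(0,1.05,2.1)),key=lambda r:r[1])
E
python3 - <<'E'
from fit import *
s,t=Cam("scene"),Cam("top"); np.set_printoptions(precision=4,suppress=True)
B=np.array([[i*.094,j*.094,k] for i in(-1,1) for j in(-1,1) for k in(0,.022)])
views=[]
for c in(s,t):
    h=hs(c); m=((h[...,0]<24)&(h[...,1]>95)).astype(np.uint8); views.append((c,blob(m,c,[.555,.075,.01],62 if c is t else 62)))
    print("area",views[-1][1].sum())
print("caddy",fit(views,lambda x:B@rz(x[2]).T+[x[0],x[1],x[3]],[.56,.08,-1.65,0],[.01,.01,.1,.005]))
for n,P in(("A",[.442,-.097,.025]),("B",[.465,-.219,.025])):
    for d in([.071,.053,.051],[.072,.057,.058]): print(n,d,lemon((s,t),P,d))
C=np.array([[np.cos(a),np.sin(a),0] for a in np.linspace(0,6.28,40)])
views=[]
for c in(s,t):
    h=hs(c); m=(((h[...,0]<7)|(h[...,0]>172))&(h[...,1]>130)).astype(np.uint8); views.append((c,blob(m,c,[.602,-.229,.095],17)))
print("honey lid",fit(views,lambda x:np.vstack([C*.0325+[x[0],x[1],x[2]],C*.0325+[x[0],x[1],x[2]-.012]]),[.602,-.229,.1],[.005]*3))
E
```

```text
area 4574.0
area 4083.0
caddy (array([ 0.576 ,  0.0904, -1.6491, -0.0055]), np.float64(0.1201530322432518))
A [0.071, 0.053, 0.051] (array([ 0.4468, -0.1025,  0.0205,  2.9252]), np.float64(1.2243967056274414))
A [0.072, 0.057, 0.058] (array([ 0.4459, -0.1019,  0.0185, -0.5428]), np.float64(1.4966679811477661))
B [0.071, 0.053, 0.051] (array([ 0.4739, -0.2293,  0.011 , -1.1479]), np.float64(1.4487724304199219))
B [0.072, 0.057, 0.058] (array([ 0.4758, -0.233 ,  0.0054,  2.1802]), np.float64(1.7780171632766724))
honey lid (array([ 0.6186, -0.2439,  0.0817]), np.float64(7.296288967132568))
```

Run:
```python
from fit import *
s,t=Cam("scene"),Cam("top"); k=.64
for c,ps in((s,[(425,341),(456,298),(401,236),(290,378),(240,395),(430,355)]),(t,[(395,352),(465,347),(482,262),(280,290),(290,220),(388,360)])):
    h=hs(c); print([h[int(y*k),int(x*k)].tolist() for x,y in ps])
o=[]
for c in(s,t):
    h=hs(c); m=((h[...,0]>14)&(h[...,0]<40)&(h[...,1]>130)); r=(((h[...,0]<9)|(h[...,0]>170))&(h[...,1]>130)); w=((h[...,0]<24)&(h[...,1]>95))
    im=c.im.copy(); im[w]=[0,255,255]; im[m]=[0,255,0]; im[r]=[255,0,255]
    o.append(im[110:300,120:400])
cv2.imwrite("pics/mask.png",cv2.resize(np.hstack(o)[:,:,::-1],(800,int(190*800/560))))
```

```text
[[25, 171, 157], [24, 205, 183], [3, 167, 154], [19, 133, 136], [18, 136, 176], [25, 131, 97]]
[[24, 132, 195], [24, 133, 203], [9, 128, 183], [17, 103, 185], [11, 70, 152], [23, 130, 153]]
```

View pics/mask.png

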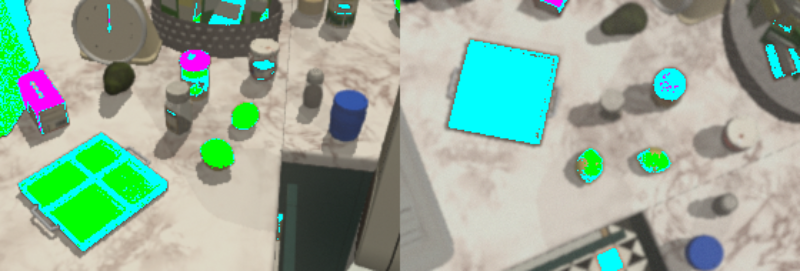

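The mask picture shows that the caddy mask is good in both views, at left (93,190) and right (503,92). The top view is less saturated, so the lemon and lid thresholds need lowering there.

```bash
sed -i 's/h\[...,1\]>130)).astype(np.uint8); views/h[...,1]>(85 if c.e[2]>1 else 120))).astype(np.uint8); views/; s/h\[...,0\]>18)/h[...,0]>16)/' fit.py
python3 - <<'E'
from fit import *
s,t=Cam("scene"),Cam("top"); np.set_printoptions(precision=4,suppress=True)
for n,P in(("A",[.442,-.097,.025]),("B",[.465,-.219,.025])):
    for d in([.071,.053,.051],[.072,.057,.058]): print(n,d,lemon((s,t),P,d))
C=np.array([[np.cos(a),np.sin(a),0] for a in np.linspace(0,6.28,40)])
views=[]
for c in(s,t):
    h=hs(c); m=(((h[...,0]<13)|(h[...,0]>170))&(h[...,1]>(85 if c is t else 120))).astype(np.uint8); views.append((c,blob(m,c,[.602,-.229,.095],15))); print(views[-1][1].sum())
print("honey lid",fit(views[1:],lambda x:np.vstack([C*.0325+[x[0],x[1],.1],C*.0325+[x[0],x[1],.088]]),[.602,-.229],[.005]*2))
print("honey lid",fit(views,lambda x:np.vstack([C*.0325+[x[0],x[1],x[2]],C*.0325+[x[0],x[1],x[2]-.012]]),[.602,-.229,.1],[.005]*3))
# caddy per view
B=np.array([[i*.094,j*.094,k] for i in(-1,1) for j in(-1,1) for k in(0,.022)])
for c in(s,t):
    h=hs(c); m=((h[...,0]<30)&(h[...,1]>75)).astype(np.uint8); vv=[(c,blob(m,c,[.56,.08,.01],72))]
    print("caddy",vv[0][1].sum(),fit(vv,lambda x:B@rz(x[2]).T+[x[0],x[1],0],[.56,.08,-1.65],[.01,.01,.1]))
k=.64
# spice: silhouettes by hand: cap-top centre & base centre
print(t.at(np.array([419,279])*k,.109),s.at(np.array([382,269.])*k,.109),s.px([.562,-.128,.0])/k,t.px([.562,-.128,0])/k)
E
```

```text
A [0.071, 0.053, 0.051] (array([ 0.4424, -0.0958,  0.026 ,  2.9264]), np.float64(0.24133270978927612))
A [0.072, 0.057, 0.058] (array([ 0.4433, -0.0971,  0.0246, -0.3735]), np.float64(0.41573604941368103))
B [0.071, 0.053, 0.051] (array([ 0.4679, -0.2198,  0.0205,  1.8102]), np.float64(0.42467087507247925))
B [0.072, 0.057, 0.058] (array([ 0.4698, -0.2214,  0.0158,  1.8658]), np.float64(0.6760128140449524))
269.0
423.0
honey lid (array([ 0.601 , -0.2286]), np.float64(0.15425531566143036))
honey lid (array([ 0.603 , -0.2297,  0.0966]), np.float64(0.29577523469924927))
caddy 4627.0 (array([ 0.5713,  0.0914, -1.6778]), np.float64(0.04607466980814934))
caddy 4179.0 (array([ 0.5733,  0.0911, -1.6551]), np.float64(0.05574000999331474))
[ 0.5588 -0.1244  0.109 ] [ 0.5514 -0.119   0.109 ] [382.7986 311.4806] [419.5347 291.8422]
```

Measured layout (m):

| Item | Position | Yaw |
|---|---|---|
| Caddy | (.5725,.091) | −95.4° |
| Large lemon (A) | (.443,−.096) | −12.5° |
| Small lemon (B) | (.466,−.219) | 104° |
| Honey jar | (.602,−.229) | – |
| Spice jar | (.556,−.124) | – |

Next is a planning helper, then moving.

```bash
cat > plan.py <<'E'
import sys,numpy as np
from workcell import bot
# usage: plan.py x,y,z,yawdeg ...   (mm) ; prints tool-frame deltas per call
o=bot.get_obs(); p=np.array(o["eef_pos"])*1000; q=o["tool_rot"]; yaw=2*np.degrees(np.arctan2(q[1],q[0]))
print("now",p.round(1),"yaw",round(yaw,1),"J",np.degrees(o["joint_pos"]).round(0),"w",round(o["grip_width"]*1000,1),"F",np.round(o["ft_force"],1),"t",round(o["clock"],1))
for a in sys.argv[1:]:
    v=[float(x) for x in a.split(",")]; t=np.array(v[:3]); ty=v[3]; dyaw=ty-yaw
    n=max(1,int(np.ceil(max(np.linalg.norm(t-p)/205,abs(dyaw)/35.5))))
    st=(t-p)/n
    for i in range(n):
        c,s=np.cos(np.radians(yaw)),np.sin(np.radians(yaw))
        print(f"  dx {st@[c,s,0]:.0f} dy {st@[s,-c,0]:.0f} dz {-st[2]:.0f} twist {-dyaw/n:.1f}")
        yaw+=dyaw/n
    p=t
E
python3 plan.py 443,-96,130,-12.5
```

```text
now [ 155.7 -475.1  200.3] yaw 18.2 J [-72.  14.   0.  77.  -0.  90.] w 85.6 F [-0.2 -0.7 -0.4] t 0.5
  dx 130 dy -90 dz 23 twist 10.2
  dx 112 dy -112 dz 23 twist 10.2
  dx 91 dy -130 dz 23 twist 10.2
```

Request:
carry_out:
  plan:
    - {"dx": 26,"dy": -18,"dz": 0,"twist": 2,"fingers": -1}
    - {"dx": 52,"dy": -36,"dz": 5,"twist": 4,"fingers": -1}
    - {"dx": 78,"dy": -54,"dz": 10,"twist": 6,"fingers": -1}
    - {"dx": 104,"dy": -72,"dz": 16,"twist": 8,"fingers": -1}
    - {"dx": 130,"dy": -90,"dz": 23,"twist": 10,"fingers": -1}

```text
clock: 0.92
eef_pos: [0.252, -0.3482, 0.1774]
tool_rot: [0.998, 0.07, 0.0, 0.0]
ft_force: [0.3, -0.0, 0.0]
grip_width: 0.0855
grasp_force: 0.0
```

```bash
python3 plan.py 443,-96,130,-12.5
```

```text
now [ 252.  -348.2  177.4] yaw 8.0 J [-54.   7. -12.  71.   0. 118.] w 85.5 F [ 0.3 -0.   0. ] t 0.9
  dx 112 dy -112 dz 24 twist 10.3
  dx 91 dy -130 dz 24 twist 10.3
```

```bash
python3 plan.py 466,-219,125,104 466,-219,10,104
```

```text
now [ 252.  -348.2  177.4] yaw 8.0 J [-54.   7. -12.  71.   0. 118.] w 85.5 F [ 0.3 -0.   0. ] t 0.9
  dx 77 dy -33 dz 17 twist -32.0
  dx 82 dy 13 dz 17 twist -32.0
  dx 63 dy 55 dz 17 twist -32.0
  dx 0 dy 0 dz 115 twist -0.0
```

Request:
carry_out:
  plan:
    - {"dx": 15,"dy": -7,"dz": 3,"twist": -7,"fingers": -1}
    - {"dx": 31,"dy": -13,"dz": 7,"twist": -14,"fingers": -1}
    - {"dx": 46,"dy": -20,"dz": 10,"twist": -20,"fingers": -1}
    - {"dx": 62,"dy": -26,"dz": 14,"twist": -26,"fingers": -1}
    - {"dx": 77,"dy": -33,"dz": 17,"twist": -32,"fingers": -1}

```text
clock: 1.33
eef_pos: [0.3236, -0.305, 0.1602]
tool_rot: [0.938, 0.346, 0.0, 0.0]
ft_force: [-1.4, -0.5, 0.4]
grip_width: 0.0855
grasp_force: 0.0
```

Request:
carry_out:
  plan:
    - {"dx": 16,"dy": 3,"dz": 3,"twist": -7,"fingers": -1}
    - {"dx": 33,"dy": 5,"dz": 7,"twist": -14,"fingers": -1}
    - {"dx": 49,"dy": 8,"dz": 10,"twist": -20,"fingers": -1}
    - {"dx": 66,"dy": 10,"dz": 14,"twist": -26,"fingers": -1}
    - {"dx": 82,"dy": 13,"dz": 17,"twist": -32,"fingers": -1}

```text
clock: 1.75
eef_pos: [0.3945, -0.2619, 0.1431]
tool_rot: [0.807, 0.591, 0.0, -0.0]
ft_force: [-0.6, -0.4, -0.3]
grip_width: 0.0853
grasp_force: 0.0
```

Request:
carry_out:
  plan:
    - {"dx": 13,"dy": 11,"dz": 3,"twist": -7,"fingers": -1}
    - {"dx": 26,"dy": 22,"dz": 7,"twist": -14,"fingers": -1}
    - {"dx": 39,"dy": 33,"dz": 10,"twist": -20,"fingers": -1}
    - {"dx": 52,"dy": 44,"dz": 14,"twist": -26,"fingers": -1}
    - {"dx": 63,"dy": 55,"dz": 17,"twist": -32,"fingers": -1}

```text
clock: 2.17
eef_pos: [0.4662, -0.2187, 0.1261]
tool_rot: [0.612, 0.791, 0.0, -0.0]
ft_force: [-0.3, -0.7, -0.4]
grip_width: 0.0855
grasp_force: 0.0
```

```bash
python3 - <<'E'
from h import *
for n in("scene","top"):
    c=Cam(n); q=c.px([.466,-.219,.03]).astype(int); globals()[n[0]]=cv2.resize(c.im[max(q[1]-48,0):q[1]+48,q[0]-64:q[0]+64],(400,300),interpolation=cv2.INTER_CUBIC)
cv2.imwrite("pics/b1.png",np.hstack([s,t])[:,:,::-1])
E
python3 plan.py 466,-219,10,104
```

```text
now [ 467.  -218.5  125.8] yaw 104.3 J [-25.  18.  -5.  67.   0.  51.] w 85.5 F [-0.2 -0.4  0.8] t 2.3
  dx -0 dy -1 dz 116 twist 0.3
```

View pics/b1.png

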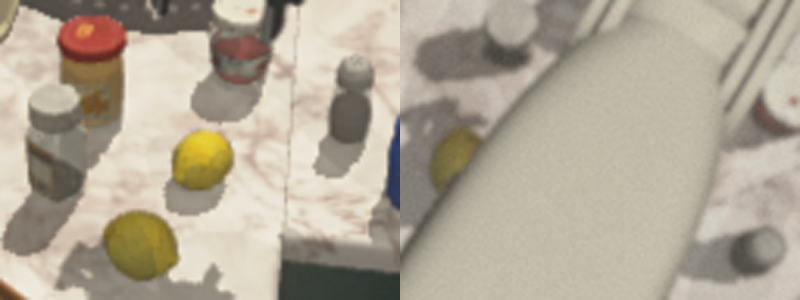

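The lemon in the left half, at (203,158), is undisturbed. The arm hides it in the top half. Descending to grip it.

Request:
carry_out:
  plan:
    - {"dx": 0,"dy": -1,"dz": 30,"twist": 0,"fingers": -1}
    - {"dx": 0,"dy": -1,"dz": 60,"twist": 0,"fingers": -1}
    - {"dx": 0,"dy": -1,"dz": 86,"twist": 0,"fingers": -1}
    - {"dx": 0,"dy": -1,"dz": 106,"twist": 0,"fingers": -1}
    - {"dx": 0,"dy": -1,"dz": 116,"twist": 0,"fingers": -1}

```text
clock: 2.68
eef_pos: [0.4619, -0.2192, 0.0078]
tool_rot: [0.616, 0.788, -0.001, -0.002]
ft_force: [-0.3, -0.1, 0.4]
grip_width: 0.0852
grasp_force: 0.0
```

Request:
carry_out:
  plan:
    - {"dx": 0,"dy": 0,"dz": 0,"twist": 0,"fingers": 1}
    - {"dx": 0,"dy": 0,"dz": 0,"twist": 0,"fingers": 1}
    - {"dx": 0,"dy": 0,"dz": 0,"twist": 0,"fingers": 1}
    - {"dx": 0,"dy": 0,"dz": 0,"twist": 0,"fingers": 1}
    - {"dx": 0,"dy": 0,"dz": 0,"twist": 0,"fingers": 1}

```text
clock: 3.1
eef_pos: [0.4682, -0.2203, 0.0133]
tool_rot: [0.615, 0.789, 0.002, 0.003]
ft_force: [-4.0, 3.4, 28.0]
grip_width: 0.0266
grasp_force: 50.8
```

Request:
carry_out:
  plan:
    - {"dx": 0,"dy": 0,"dz": 0,"twist": 0,"fingers": 1}
    - {"dx": 0,"dy": 0,"dz": -10,"twist": 0,"fingers": 1}
    - {"dx": 0,"dy": 0,"dz": -30,"twist": 0,"fingers": 1}
    - {"dx": 0,"dy": 0,"dz": -60,"twist": 0,"fingers": 1}
    - {"dx": 0,"dy": 0,"dz": -90,"twist": 0,"fingers": 1}

```text
clock: 3.52
eef_pos: [0.4642, -0.2196, 0.102]
tool_rot: [0.615, 0.789, -0.0, -0.0]
ft_force: [0.7, 0.5, 0.2]
grip_width: 0.0
grasp_force: 0.0
```

```bash
python3 plan.py 466,-219,170,104 629,126,150,84.6 629,126,60,84.6 629,126,20,84.6
```

```text
now [ 464.2 -219.6  102. ] yaw 104.1 J [-25.  19.  -8.  63.  -0.  51.] w 0.0 F [0.7 0.5 0.2] t 3.5
  dx 0 dy 2 dz -68 twist 0.1
  dx 148 dy 121 dz 10 twist 9.7
  dx 166 dy 94 dz 10 twist 9.7
  dx 0 dy 0 dz 90 twist -0.0
  dx 0 dy 0 dz 40 twist -0.0
```

The grip was above the lemon's equator, so it slipped out. I'll re-measure and grip lower.

Request:
carry_out:
  plan:
    - {"dx": -30,"dy": 0,"dz": -20,"twist": 0,"fingers": -1}
    - {"dx": -60,"dy": 0,"dz": -40,"twist": 0,"fingers": -1}
    - {"dx": -90,"dy": 0,"dz": -48,"twist": 0,"fingers": -1}
    - {"dx": -120,"dy": 0,"dz": -48,"twist": 0,"fingers": -1}
    - {"dx": -120,"dy": 0,"dz": -48,"twist": 0,"fingers": -1}

```text
clock: 3.93
eef_pos: [0.4958, -0.3418, 0.1503]
tool_rot: [0.616, 0.788, -0.001, 0.004]
ft_force: [0.4, 0.6, 0.1]
grip_width: 0.0605
grasp_force: 0.0
```

```bash
python3 - <<'E'
from fit import *
np.set_printoptions(precision=4,suppress=True)
s,t=Cam("scene"),Cam("top")
for n,P in(("B",[.466,-.219,.025]),("A",[.442,-.097,.025])):
    d=[.071,.053,.051] if n=="B" else [.072,.057,.058]
    try: print(n,lemon((s,t),P,d))
    except Exception as e: print(e)
    print(n,"scene only",lemon((s,),P,d))
cv2.imwrite("pics/b2.png",np.hstack([cv2.resize(c.im,(400,300)) for c in(s,t)])[:,:,::-1])
E
python3 plan.py 466,-219,80,104
```

```text
B (array([ 0.4688, -0.2193,  0.0205,  1.8667]), np.float64(0.4216141104698181))
B scene only (array([ 0.4715, -0.2228,  0.0176,  2.0949]), np.float64(0.161342591047287))
A (array([ 0.442 , -0.096 ,  0.0248,  2.8617]), np.float64(0.4412543475627899))
A scene only (array([ 0.4464, -0.102 ,  0.018 ,  2.839 ]), np.float64(0.15797244012355804))
now [ 493.9 -337.   148.7] yaw 104.0 J [-34.  26.  11.  74.   0.  42.] w 74.4 F [-0.5  0.7  0.3] t 4.0
  dx 121 dy 2 dz 69 twist 0.0
```

View pics/b2.png

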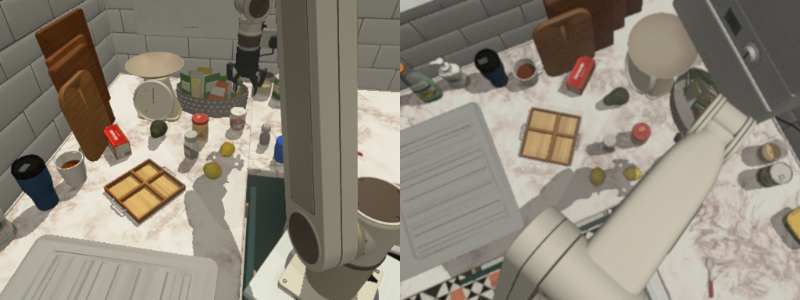

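The lemon has hardly moved: scene half (227,150), top half (632,173), about (.468,−.220). I'll regrip 9 mm lower.

```bash
python3 plan.py 468,-220,90,105 468,-220,1,105
```

```text
now [ 493.9 -337.   148.7] yaw 104.0 J [-34.  26.  11.  74.   0.  42.] w 74.4 F [-0.5  0.7  0.3] t 4.0
  dx 120 dy 3 dz 59 twist -1.0
  dx 0 dy 0 dz 89 twist -0.0
```

Request:
carry_out:
  plan:
    - {"dx": 30,"dy": 1,"dz": 10,"twist": 0,"fingers": -1}
    - {"dx": 60,"dy": 2,"dz": 20,"twist": 0,"fingers": -1}
    - {"dx": 90,"dy": 3,"dz": 35,"twist": 0,"fingers": -1}
    - {"dx": 113,"dy": 3,"dz": 50,"twist": -1,"fingers": -1}
    - {"dx": 120,"dy": 3,"dz": 59,"twist": -1,"fingers": -1}

```text
clock: 4.45
eef_pos: [0.4644, -0.2139, 0.0881]
tool_rot: [0.606, 0.796, 0.0, -0.002]
ft_force: [-0.4, -0.3, -0.5]
grip_width: 0.0851
grasp_force: 0.0
```

Request:
carry_out:
  plan:
    - {"dx": 0,"dy": 0,"dz": 28,"twist": 0,"fingers": -1}
    - {"dx": 0,"dy": 0,"dz": 56,"twist": 0,"fingers": -1}
    - {"dx": 0,"dy": 0,"dz": 76,"twist": 0,"fingers": -1}
    - {"dx": 0,"dy": 0,"dz": 85,"twist": 0,"fingers": -1}
    - {"dx": 0,"dy": 0,"dz": 89,"twist": 0,"fingers": -1}

```text
clock: 4.87
eef_pos: [0.4658, -0.2173, -0.001]
tool_rot: [0.607, 0.795, -0.0, -0.002]
ft_force: [0.2, -0.2, -0.1]
grip_width: 0.0855
grasp_force: 0.0
```

Request:
carry_out:
  plan:
    - {"dx": 0,"dy": 0,"dz": 0,"twist": 0,"fingers": 1}
    - {"dx": 0,"dy": 0,"dz": 0,"twist": 0,"fingers": 1}
    - {"dx": 0,"dy": 0,"dz": 0,"twist": 0,"fingers": 1}
    - {"dx": 0,"dy": 0,"dz": 0,"twist": 0,"fingers": 1}
    - {"dx": 0,"dy": 0,"dz": 0,"twist": 0,"fingers": 1}

```text
clock: 5.28
eef_pos: [0.4695, -0.2202, 0.0039]
tool_rot: [0.608, 0.794, 0.0, 0.003]
ft_force: [-3.5, 1.9, 14.4]
grip_width: 0.0413
grasp_force: 54.0
```

```bash
python3 plan.py
```

```text
now [ 469.5 -220.2    3.9] yaw 105.1 J [-25.  25. -15.  50.  -0.  50.] w 41.3 F [-3.5  1.9 14.4] t 5.3
```

```bash
python3 - <<'E'
from h import *
c=Cam("scene"); q=c.px([.466,-.219,.05]).astype(int)
cv2.imwrite("pics/b3.png",cv2.resize(c.im[q[1]-40:q[1]+35,q[0]-50:q[0]+50],(800,600),interpolation=cv2.INTER_CUBIC)[:,:,::-1])
E
python3 plan.py
```

```text
now [ 469.5 -220.1    3.9] yaw 105.1 J [-25.  25. -15.  50.  -0.  50.] w 40.7 F [-3.1  0.7 14.5] t 5.3
```

View pics/b3.png

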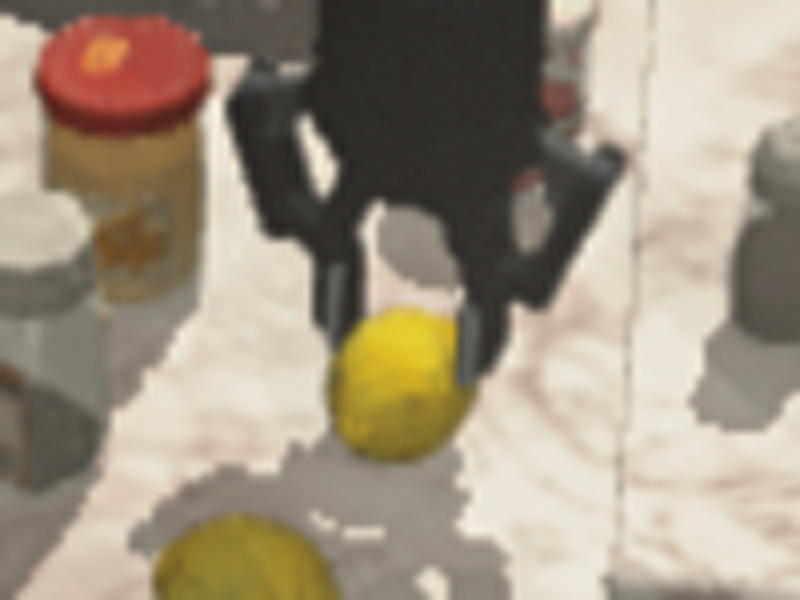

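The close-up shows the pads meeting the lemon above its middle, at (345,340) and (470,370) with the lemon centred at (400,385). I'll open, go 9 mm lower and watch the force.

Request:
carry_out:
  plan:
    - {"dx": 0,"dy": 0,"dz": -2,"twist": 0,"fingers": -1}
    - {"dx": 0,"dy": 0,"dz": -2,"twist": 0,"fingers": -1}
    - {"dx": 0,"dy": 0,"dz": -2,"twist": 0,"fingers": -1}
    - {"dx": 0,"dy": 0,"dz": 0,"twist": 0,"fingers": -1}
    - {"dx": 0,"dy": 0,"dz": 3,"twist": 0,"fingers": -1}

```text
clock: 5.75
eef_pos: [0.4676, -0.219, -0.0028]
tool_rot: [0.608, 0.794, 0.0, 0.0]
ft_force: [-1.3, 0.1, -0.3]
grip_width: 0.0853
grasp_force: 0.0
```

Request:
carry_out:
  plan:
    - {"dx": 0,"dy": 0,"dz": 2,"twist": 0,"fingers": -1}
    - {"dx": 0,"dy": 0,"dz": 4,"twist": 0,"fingers": -1}
    - {"dx": 0,"dy": 0,"dz": 6,"twist": 0,"fingers": -1}
    - {"dx": 0,"dy": 0,"dz": 6,"twist": 0,"fingers": -1}
    - {"dx": 0,"dy": 0,"dz": 6,"twist": 0,"fingers": -1}

```text
clock: 6.17
eef_pos: [0.4672, -0.2188, -0.009]
tool_rot: [0.608, 0.794, -0.0, -0.0]
ft_force: [-0.4, -0.5, -0.6]
grip_width: 0.0851
grasp_force: 0.0
```

Request:
carry_out:
  plan:
    - {"dx": 0,"dy": 0,"dz": 0,"twist": 0,"fingers": -0.2}
    - {"dx": 0,"dy": 0,"dz": 0,"twist": 0,"fingers": 0}
    - {"dx": 0,"dy": 0,"dz": 0,"twist": 0,"fingers": 0.2}
    - {"dx": 0,"dy": 0,"dz": 0,"twist": 0,"fingers": 1}
    - {"dx": 0,"dy": 0,"dz": 0,"twist": 0,"fingers": 1}

```text
clock: 6.58
eef_pos: [0.468, -0.219, -0.0077]
tool_rot: [0.608, 0.794, 0.0, 0.001]
ft_force: [-1.5, 0.5, 5.0]
grip_width: 0.0469
grasp_force: 60.2
```

Request:
carry_out:
  plan:
    - {"dx": 0,"dy": 0,"dz": 0,"twist": 0,"fingers": 1}
    - {"dx": 0,"dy": 0,"dz": -5,"twist": 0,"fingers": 1}
    - {"dx": 0,"dy": 0,"dz": -15,"twist": 0,"fingers": 1}
    - {"dx": 0,"dy": 0,"dz": -30,"twist": 0,"fingers": 1}
    - {"dx": 0,"dy": 0,"dz": -50,"twist": 0,"fingers": 1}

```text
clock: 7.0
eef_pos: [0.4661, -0.2184, 0.0411]
tool_rot: [0.608, 0.794, -0.0, -0.002]
ft_force: [0.7, 0.0, -1.0]
grip_width: 0.0471
grasp_force: 60.9
```

```bash
python3 - <<'E'
from h import *
c=Cam("scene"); q=c.px([.466,-.219,.08]).astype(int)
cv2.imwrite("pics/b4.png",cv2.resize(c.im[q[1]-40:q[1]+35,q[0]-50:q[0]+50],(800,600),interpolation=cv2.INTER_CUBIC)[:,:,::-1])
E
python3 plan.py 468,-219,125,105 629,126,125,84.6 629,126,60,84.6 629,126,10,84.6
```

```text
now [ 469.4 -220.    45.8] yaw 105.1 J [-25.  23. -12.  55.  -0.  50.] w 47.1 F [1.7 0.5 1.1] t 7.0
  dx 1 dy -1 dz -79 twist 0.1
  dx 146 dy 122 dz -0 twist 10.2
  dx 165 dy 95 dz -0 twist 10.2
  dx 0 dy 0 dz 65 twist -0.0
  dx 0 dy 0 dz 50 twist -0.0
```

View pics/b4.png

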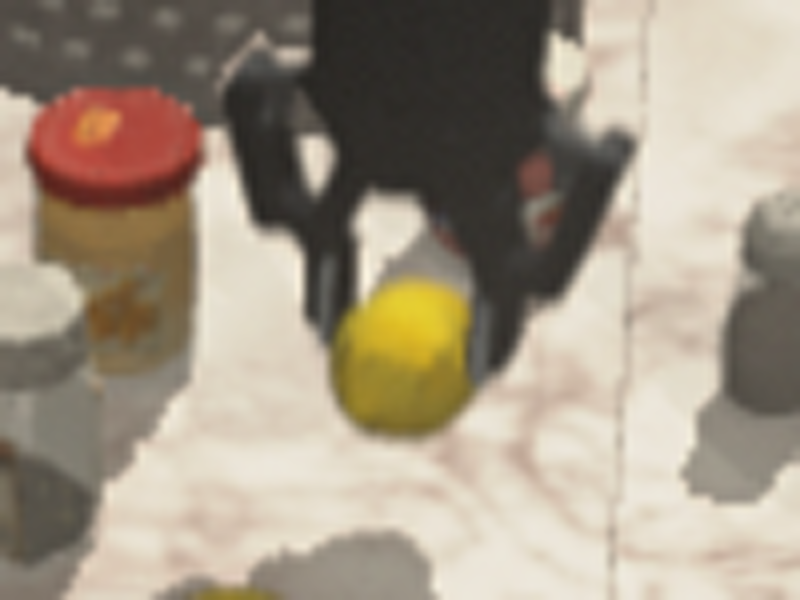

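The lemon is held; the crop shows it at (400,360) with the pads at its sides. I'll work out where it sits relative to the TCP from this view.

Run:
```python
from fit import *
np.set_printoptions(precision=4,suppress=True)
o=bot.get_obs(); P=np.array(o["eef_pos"]); print(P)
s,t=Cam("scene"),Cam("top")
for c in(s,t):
    h=hs(c); m=((h[...,0]>16)&(h[...,0]<36)&(h[...,1]>85)).astype(np.uint8); b=blob(m,c,P+[0,0,.03],16); ys,xs=np.nonzero(b); cen=np.array([xs.mean(),ys.mean()])
    print(len(xs),cen,c.px(P),"at z+.0335",c.at(cen,P[2]+.0335),"at +.019",c.at(cen,P[2]+.019))
```

```text
[ 0.4694 -0.22    0.0458]
304 [291.8059 175.6447] [290.9262 183.9037] at z+.0335 [ 0.4658 -0.2163  0.0793] at +.019 [ 0.4759 -0.2317  0.0648]Traceback (most recent call last):
  File "<stdin>", line 6, in <module>
  File "fit.py", line 8, in blob
    n,l,st,_=cv2.connectedComponentsWithStats(m); k=1+np.argmax(st[1:,4]); return (l==k).astype(np.float32)
                                                      ~~~~~~~~~^^^^^^^^^^
    return _wrapfunc(a, 'argmax', axis=axis, out=out, **kwds)
    return bound(*args, **kwds)
ValueError: attempt to get argmax of an empty sequence
```

The lemon is centred in the grip to within about 5 mm, with its underside at TCP+8. Carrying it to the far oblong pocket.

Request:
carry_out:
  plan:
    - {"dx": 0,"dy": 0,"dz": -16,"twist": 0,"fingers": 1}
    - {"dx": 0,"dy": 0,"dz": -32,"twist": 0,"fingers": 1}
    - {"dx": 0,"dy": 0,"dz": -48,"twist": 0,"fingers": 1}
    - {"dx": 0,"dy": 0,"dz": -64,"twist": 0,"fingers": 1}
    - {"dx": 0,"dy": 0,"dz": -80,"twist": 0,"fingers": 1}

```text
clock: 7.57
eef_pos: [0.4666, -0.2186, 0.1209]
tool_rot: [0.608, 0.794, -0.0, -0.001]
ft_force: [0.4, 0.5, -1.6]
grip_width: 0.0471
grasp_force: 61.0
```

Request:
carry_out:
  plan:
    - {"dx": 24,"dy": 20,"dz": 0,"twist": 2,"fingers": 1}
    - {"dx": 54,"dy": 45,"dz": 0,"twist": 4,"fingers": 1}
    - {"dx": 84,"dy": 70,"dz": 0,"twist": 6,"fingers": 1}
    - {"dx": 114,"dy": 96,"dz": 0,"twist": 8,"fingers": 1}
    - {"dx": 144,"dy": 121,"dz": 0,"twist": 10,"fingers": 1}

```text
clock: 7.98
eef_pos: [0.5465, -0.0468, 0.1203]
tool_rot: [0.675, 0.737, -0.0, -0.001]
ft_force: [0.4, -0.6, -1.0]
grip_width: 0.047
grasp_force: 61.1
```

```bash
python3 plan.py 629,126,125,84.6 629,126,60,84.6 629,126,8,84.6
```

```text
now [546.5 -46.8 120.3] yaw 95.0 J [-5. 22. -1. 68. -0. 80.] w 47.0 F [ 0.4 -0.6 -1. ] t 8.0
  dx 165 dy 97 dz -5 twist 10.4
  dx 0 dy 0 dz 65 twist -0.0
  dx 0 dy 0 dz 52 twist -0.0
```

Request:
carry_out:
  plan:
    - {"dx": 36,"dy": 21,"dz": 0,"twist": 2,"fingers": 1}
    - {"dx": 72,"dy": 42,"dz": 0,"twist": 4,"fingers": 1}
    - {"dx": 108,"dy": 63,"dz": 0,"twist": 6,"fingers": 1}
    - {"dx": 140,"dy": 82,"dz": 0,"twist": 8,"fingers": 1}
    - {"dx": 160,"dy": 95,"dz": 0,"twist": 10,"fingers": 1}

```text
clock: 8.4
eef_pos: [0.6271, 0.1235, 0.1197]
tool_rot: [0.736, 0.677, -0.0, -0.001]
ft_force: [0.6, -0.4, -1.3]
grip_width: 0.047
grasp_force: 61.1
```

Request:
carry_out:
  plan:
    - {"dx": 0,"dy": 0,"dz": 0,"twist": 0,"fingers": 1}
    - {"dx": 0,"dy": 0,"dz": 10,"twist": 0,"fingers": 1}
    - {"dx": 0,"dy": 0,"dz": 25,"twist": 0,"fingers": 1}
    - {"dx": 0,"dy": 0,"dz": 38,"twist": 0,"fingers": 1}
    - {"dx": 0,"dy": 0,"dz": 40,"twist": 0,"fingers": 1}

```text
clock: 8.82
eef_pos: [0.6235, 0.1175, 0.077]
tool_rot: [0.737, 0.676, -0.003, -0.002]
ft_force: [-0.6, -0.4, -0.9]
grip_width: 0.0472
grasp_force: 61.1
```

```bash
python3 - <<'E'
from h import *
c=Cam("scene"); q=c.px([.62,.11,.08]).astype(int)
cv2.imwrite("pics/b5.png",cv2.resize(c.im[q[1]-60:q[1]+60,q[0]-80:q[0]+80],(800,600),interpolation=cv2.INTER_CUBIC)[:,:,::-1])
E
python3 plan.py 632,123,8,84.6
```

```text
now [624.  117.6  77.9] yaw 85.1 J [ 11.  33.  12.  68.  -0. 106.] w 47.3 F [-1.1 -0.5 -1.7] t 8.9
  dx 6 dy 8 dz 70 twist 0.5
```

View pics/b5.png

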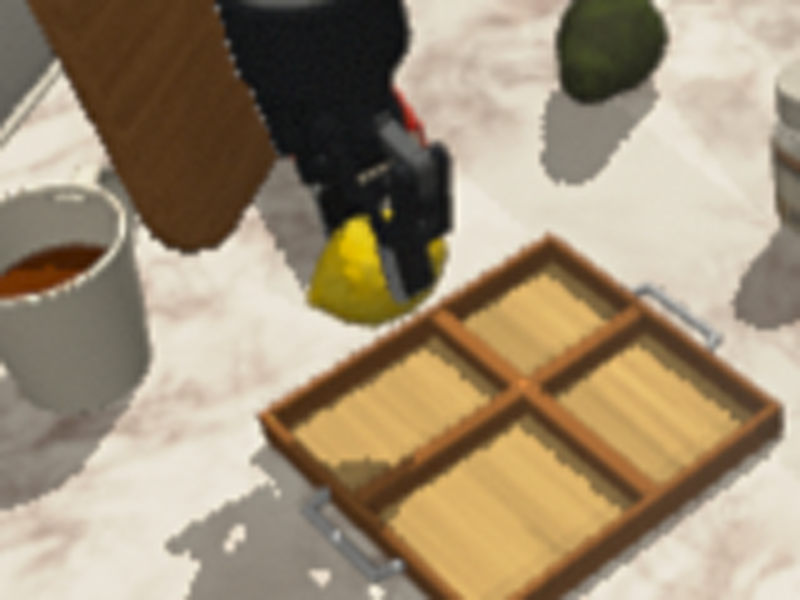

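The view shows the lemon at (375,265), held beside the caddy. Its target pocket is the left one at (390,410), and the large pocket is nearest at (510,500). Lowering and releasing.

Request:
carry_out:
  plan:
    - {"dx": 2,"dy": 3,"dz": 15,"twist": 0,"fingers": 1}
    - {"dx": 4,"dy": 6,"dz": 33,"twist": 0,"fingers": 1}
    - {"dx": 6,"dy": 8,"dz": 50,"twist": 0.5,"fingers": 1}
    - {"dx": 6,"dy": 8,"dz": 63,"twist": 0.5,"fingers": 1}
    - {"dx": 6,"dy": 8,"dz": 70,"twist": 0.5,"fingers": 1}

```text
clock: 9.28
eef_pos: [0.6341, 0.1236, 0.0096]
tool_rot: [0.74, 0.673, -0.001, -0.001]
ft_force: [-0.7, -0.6, -1.2]
grip_width: 0.0468
grasp_force: 61.1
```

Request:
carry_out:
  plan:
    - {"dx": 0,"dy": 0,"dz": 0,"twist": 0,"fingers": 1}
    - {"dx": 0,"dy": 0,"dz": 0,"twist": 0,"fingers": 1}
    - {"dx": 0,"dy": 0,"dz": 0,"twist": 0,"fingers": -0.3}
    - {"dx": 0,"dy": 0,"dz": 0,"twist": 0,"fingers": -0.5}
    - {"dx": 0,"dy": 0,"dz": 0,"twist": 0,"fingers": -0.6}

```text
clock: 9.7
eef_pos: [0.6365, 0.125, 0.0129]
tool_rot: [0.739, 0.673, 0.001, 0.001]
ft_force: [-0.6, 0.3, -0.4]
grip_width: 0.0686
grasp_force: 0.0
```

Request:
carry_out:
  plan:
    - {"dx": 0,"dy": 0,"dz": 0,"twist": 0,"fingers": -0.6}
    - {"dx": 0,"dy": 0,"dz": -10,"twist": 0,"fingers": -0.6}
    - {"dx": 0,"dy": 0,"dz": -30,"twist": 0,"fingers": -0.6}
    - {"dx": 0,"dy": 0,"dz": -60,"twist": 0,"fingers": -0.6}
    - {"dx": 0,"dy": 0,"dz": -100,"twist": 0,"fingers": -1}

```text
clock: 10.12
eef_pos: [0.633, 0.1244, 0.1101]
tool_rot: [0.739, 0.673, -0.003, -0.002]
ft_force: [0.7, -0.6, 0.1]
grip_width: 0.0784
grasp_force: 0.0
```

```bash
python3 plan.py 443,-96,100,166 443,-96,-8,166
```

```text
now [633.  124.4 110.1] yaw 84.7 J [ 11.  33.  16.  73.   0. 106.] w 78.4 F [ 0.7 -0.6  0.1] t 10.1
  dx -79 dy -56 dz 3 twist -27.1
  dx -45 dy -86 dz 3 twist -27.1
  dx -1 dy -97 dz 3 twist -27.1
  dx 0 dy 0 dz 108 twist -0.0
```

Request:
carry_out:
  plan:
    - {"dx": -15,"dy": -11,"dz": 0,"twist": -6,"fingers": -1}
    - {"dx": -31,"dy": -22,"dz": 0,"twist": -12,"fingers": -1}
    - {"dx": -47,"dy": -33,"dz": 0,"twist": -18,"fingers": -1}
    - {"dx": -63,"dy": -44,"dz": 0,"twist": -23,"fingers": -1}
    - {"dx": -79,"dy": -56,"dz": 3,"twist": -27,"fingers": -1}

```text
clock: 10.53
eef_pos: [0.5726, 0.051, 0.1101]
tool_rot: [0.56, 0.829, 0.001, 0.001]
ft_force: [-0.6, 0.2, 1.0]
grip_width: 0.0851
grasp_force: 0.0
```

Request:
carry_out:
  plan:
    - {"dx": -9,"dy": -17,"dz": 0,"twist": -6,"fingers": -1}
    - {"dx": -18,"dy": -34,"dz": 0,"twist": -12,"fingers": -1}
    - {"dx": -27,"dy": -51,"dz": 0,"twist": -18,"fingers": -1}
    - {"dx": -36,"dy": -68,"dz": 0,"twist": -23,"fingers": -1}
    - {"dx": -45,"dy": -86,"dz": 3,"twist": -27,"fingers": -1}

```text
clock: 10.95
eef_pos: [0.5093, -0.0228, 0.107]
tool_rot: [0.351, 0.936, 0.0, 0.001]
ft_force: [0.6, -0.4, -0.4]
grip_width: 0.0852
grasp_force: 0.0
```

Request:
carry_out:
  plan:
    - {"dx": 0,"dy": -20,"dz": 0,"twist": -6,"fingers": -1}
    - {"dx": 0,"dy": -40,"dz": 0,"twist": -12,"fingers": -1}
    - {"dx": 0,"dy": -60,"dz": 0,"twist": -18,"fingers": -1}
    - {"dx": -1,"dy": -80,"dz": 0,"twist": -23,"fingers": -1}
    - {"dx": -1,"dy": -95,"dz": 3,"twist": -27,"fingers": -1}

```text
clock: 11.37
eef_pos: [0.4467, -0.0953, 0.1039]
tool_rot: [0.123, 0.992, -0.0, 0.001]
ft_force: [0.1, -0.4, 0.6]
grip_width: 0.0857
grasp_force: 0.0
```

Request:
carry_out:
  plan:
    - {"dx": 0,"dy": 0,"dz": 0,"twist": 0,"fingers": -1}
    - {"dx": 0,"dy": 0,"dz": 0,"twist": 0,"fingers": -1}
    - {"dx": 0,"dy": 0,"dz": 0,"twist": 0,"fingers": -1}
    - {"dx": 0,"dy": 0,"dz": 0,"twist": 0,"fingers": -1}
    - {"dx": 0,"dy": 0,"dz": 0,"twist": 0,"fingers": -1}

```text
clock: 11.78
eef_pos: [0.4476, -0.0936, 0.1026]
tool_rot: [0.125, 0.992, 0.0, 0.0]
ft_force: [-0.1, 0.7, -0.4]
grip_width: 0.0856
grasp_force: 0.0
```

```bash
python3 - <<'E'
from fit import *
np.set_printoptions(precision=4,suppress=True)
s=Cam("scene")
for n,P,d in(("B",[.629,.126,.03],[.071,.053,.051]),("A",[.442,-.097,.025],[.072,.057,.058])):
    h=hs(s); m=((h[...,0]>22)&(h[...,0]<36)&(h[...,1]>150)).astype(np.uint8); b=blob(m,s,P,18); ys,xs=np.nonzero(b); print(n,len(xs),s.at([xs.mean(),ys.mean()],P[2]))
E
python3 plan.py 443,-96,-8,165
```

```text
B 410 [0.6327 0.1281 0.03  ]
A 267 [ 0.4451 -0.1041  0.025 ]
now [447.5 -93.6 102.4] yaw 165.7 J [-12.  13. -16.  61.   0.   2.] w 85.5 F [-0.2  0.2 -0.5] t 11.8
  dx 4 dy -3 dz 110 twist 0.7
```

Request:
carry_out:
  plan:
    - {"dx": 3,"dy": -2,"dz": 30,"twist": 0,"fingers": -1}
    - {"dx": 4,"dy": -3,"dz": 60,"twist": 0.7,"fingers": -1}
    - {"dx": 4,"dy": -3,"dz": 85,"twist": 0.7,"fingers": -1}
    - {"dx": 4,"dy": -3,"dz": 102,"twist": 0.7,"fingers": -1}
    - {"dx": 4,"dy": -3,"dz": 110,"twist": 0.7,"fingers": -1}

```text
clock: 12.25
eef_pos: [0.4404, -0.0952, -0.0101]
tool_rot: [0.131, 0.991, 0.0, -0.002]
ft_force: [-0.6, -0.2, 1.0]
grip_width: 0.0852
grasp_force: 0.0
```

Request:
carry_out:
  plan:
    - {"dx": 0,"dy": 0,"dz": 0,"twist": 0,"fingers": -1}
    - {"dx": 0,"dy": 0,"dz": 0,"twist": 0,"fingers": 0}
    - {"dx": 0,"dy": 0,"dz": 0,"twist": 0,"fingers": 1}
    - {"dx": 0,"dy": 0,"dz": 0,"twist": 0,"fingers": 1}
    - {"dx": 0,"dy": 0,"dz": 0,"twist": 0,"fingers": 1}

```text
clock: 12.67
eef_pos: [0.444, -0.096, -0.0055]
tool_rot: [0.131, 0.991, 0.0, 0.002]
ft_force: [-1.0, 2.2, 8.0]
grip_width: 0.0519
grasp_force: 61.0
```

Request:
carry_out:
  plan:
    - {"dx": 0,"dy": 0,"dz": 0,"twist": 0,"fingers": 1}
    - {"dx": 0,"dy": 0,"dz": -5,"twist": 0,"fingers": 1}
    - {"dx": 0,"dy": 0,"dz": -15,"twist": 0,"fingers": 1}
    - {"dx": 0,"dy": 0,"dz": -35,"twist": 0,"fingers": 1}
    - {"dx": 0,"dy": 0,"dz": -60,"twist": 0,"fingers": 1}

```text
clock: 13.08
eef_pos: [0.4409, -0.0958, 0.0525]
tool_rot: [0.131, 0.991, 0.0, -0.001]
ft_force: [0.8, -0.7, -0.7]
grip_width: 0.0519
grasp_force: 62.9
```

```bash
python3 - <<'E'
from fit import *
np.set_printoptions(precision=4,suppress=True)
s=Cam("scene"); P=np.array(bot.get_obs()["eef_pos"])+[0,0,.037]
h=hs(s); m=((h[...,0]>20)&(h[...,0]<36)&(h[...,1]>110)).astype(np.uint8); b=blob(m,s,P,18); ys,xs=np.nonzero(b); print(len(xs),s.at([xs.mean(),ys.mean()],P[2])-P)
E
python3 plan.py 443,-96,100,165 528,42,100,174.6 528,42,8,174.6
```

```text
337 [-0.0198  0.009  -0.    ]
now [445.1 -96.8  57.9] yaw 164.9 J [-12.  15. -20.  54.  -0.   3.] w 51.5 F [2.1 0.1 2.2] t 13.1
  dx 2 dy 0 dz -42 twist -0.1
  dx -46 dy 155 dz -0 twist -9.6
  dx 0 dy 0 dz 92 twist -0.0
```

Request:
carry_out:
  plan:
    - {"dx": -5,"dy": 15,"dz": -15,"twist": -1,"fingers": 1}
    - {"dx": -14,"dy": 47,"dz": -30,"twist": -3,"fingers": 1}
    - {"dx": -25,"dy": 85,"dz": -40,"twist": -5,"fingers": 1}
    - {"dx": -36,"dy": 122,"dz": -42,"twist": -7,"fingers": 1}
    - {"dx": -45,"dy": 154,"dz": -42,"twist": -9,"fingers": 1}

```text
clock: 13.55
eef_pos: [0.5283, 0.0429, 0.0967]
tool_rot: [0.052, 0.999, 0.0, 0.003]
ft_force: [-0.3, -1.0, -1.4]
grip_width: 0.0521
grasp_force: 63.0
```

Request:
carry_out:
  plan:
    - {"dx": 0,"dy": 0,"dz": 0,"twist": 0,"fingers": 1}
    - {"dx": 0,"dy": 0,"dz": 0,"twist": 0,"fingers": 1}
    - {"dx": 0,"dy": 0,"dz": 10,"twist": 0,"fingers": 1}
    - {"dx": 0,"dy": 0,"dz": 20,"twist": 0,"fingers": 1}
    - {"dx": 0,"dy": 0,"dz": 20,"twist": 0,"fingers": 1}

```text
clock: 13.97
eef_pos: [0.5228, 0.0396, 0.0715]
tool_rot: [0.054, 0.999, -0.0, -0.003]
ft_force: [-0.8, -0.1, -2.6]
grip_width: 0.0514
grasp_force: 63.1
```

```bash
python3 - <<'E'
from h import *
c=Cam("scene"); t=Cam("top"); q=c.px([.54,.06,.08]).astype(int); r=t.px([.54,.06,.08]).astype(int)
f=lambda im,q:cv2.resize(im[q[1]-50:q[1]+50,q[0]-50:q[0]+50],(400,400),interpolation=cv2.INTER_CUBIC)
cv2.imwrite("pics/a1.png",np.hstack([f(c.im,q),f(t.im,r)])[:,:,::-1])
P=np.array(bot.get_obs()["eef_pos"]);print((c.px(P+[0,0,.035])-q+50)*4)
E
python3 plan.py 528,42,8,174.6
```

```text
[241.20415518 160.59999443]
now [524.1  39.8  73.1] yaw 173.8 J [ 4. 22. -8. 60. -0. 11.] w 52.0 F [-0.1 -0.  -1.1] t 14.1
  dx -4 dy 3 dz 65 twist -0.8
```

View pics/a1.png

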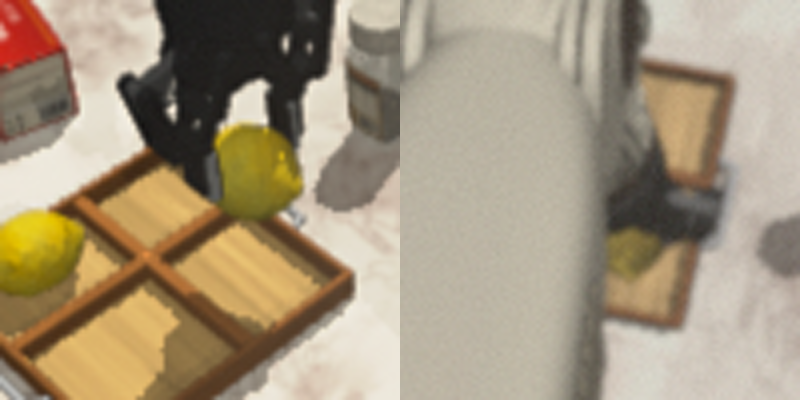

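The left half shows the small lemon in its pocket at (40,250) and the large lemon held at (260,172), a little toward the robot. I'll shift 8 mm in +x and lower.

Request:
carry_out:
  plan:
    - {"dx": -4,"dy": 2,"dz": 13,"twist": 0,"fingers": 1}
    - {"dx": -8,"dy": 3,"dz": 30,"twist": -0.8,"fingers": 1}
    - {"dx": -12,"dy": 3,"dz": 46,"twist": -0.8,"fingers": 1}
    - {"dx": -12,"dy": 3,"dz": 58,"twist": -0.8,"fingers": 1}
    - {"dx": -12,"dy": 3,"dz": 64,"twist": -0.8,"fingers": 1}

```text
clock: 14.48
eef_pos: [0.5368, 0.0419, 0.0088]
tool_rot: [0.046, 0.999, -0.0, -0.001]
ft_force: [0.1, -0.4, -0.8]
grip_width: 0.0514
grasp_force: 63.1
```

Request:
carry_out:
  plan:
    - {"dx": 0,"dy": 0,"dz": 0,"twist": 0,"fingers": 1}
    - {"dx": 0,"dy": 0,"dz": 0,"twist": 0,"fingers": 1}
    - {"dx": 0,"dy": 0,"dz": 0,"twist": 0,"fingers": -0.3}
    - {"dx": 0,"dy": 0,"dz": 0,"twist": 0,"fingers": -0.5}
    - {"dx": 0,"dy": 0,"dz": 0,"twist": 0,"fingers": -0.6}

```text
clock: 14.9
eef_pos: [0.539, 0.0428, 0.0115]
tool_rot: [0.046, 0.999, 0.0, 0.001]
ft_force: [-0.3, -0.5, 0.6]
grip_width: 0.0685
grasp_force: 0.0
```

Request:
carry_out:
  plan:
    - {"dx": 0,"dy": 0,"dz": 0,"twist": 0,"fingers": -0.6}
    - {"dx": 0,"dy": 0,"dz": -10,"twist": 0,"fingers": -0.6}
    - {"dx": 0,"dy": 0,"dz": -30,"twist": 0,"fingers": -0.6}
    - {"dx": 0,"dy": 0,"dz": -60,"twist": 0,"fingers": -0.6}
    - {"dx": 0,"dy": 0,"dz": -100,"twist": 0,"fingers": -1}

```text
clock: 15.32
eef_pos: [0.5356, 0.0426, 0.1097]
tool_rot: [0.046, 0.999, -0.0, -0.003]
ft_force: [0.3, -0.6, 0.2]
grip_width: 0.0783
grasp_force: 0.0
```

```bash
python3 plan.py 536,42,160,174 470,-110,165,145
```

```text
now [535.6  42.6 109.7] yaw 174.8 J [ 5. 21. -3. 66. -0. 10.] w 78.3 F [ 0.3 -0.6  0.2] t 15.3
  dx -0 dy -1 dz -50 twist 0.8
  dx 50 dy -158 dz -5 twist 29.0
```

The lemons are placed. Next is the honey jar, with the jaws closing across the line to the spice jar (yaw 113°).

```bash
python3 plan.py 602,-229,150,113 602,-229,80,113 602,-229,35,113
```

```text
now [535.6  42.6 109.7] yaw 174.8 J [ 5. 21. -3. 66. -0. 10.] w 78.3 F [ 0.3 -0.6  0.2] t 15.3
  dx -45 dy -132 dz -20 twist 30.9
  dx -107 dy -90 dz -20 twist 30.9
  dx 0 dy 0 dz 70 twist -0.0
  dx 0 dy 0 dz 45 twist -0.0
```

Request:
carry_out:
  plan:
    - {"dx": -9,"dy": -26,"dz": -20,"twist": 6,"fingers": -1}
    - {"dx": -18,"dy": -52,"dz": -40,"twist": 13,"fingers": -1}
    - {"dx": -27,"dy": -78,"dz": -45,"twist": 19,"fingers": -1}
    - {"dx": -36,"dy": -105,"dz": -45,"twist": 25,"fingers": -1}
    - {"dx": -45,"dy": -132,"dz": -45,"twist": 31,"fingers": -1}

```text
clock: 15.73
eef_pos: [0.5717, -0.0941, 0.1577]
tool_rot: [0.313, 0.95, 0.0, 0.002]
ft_force: [0.8, 0.2, 0.3]
grip_width: 0.0853
grasp_force: 0.0
```

Request:
carry_out:
  plan:
    - {"dx": -25,"dy": -21,"dz": 0,"twist": 6,"fingers": -1}
    - {"dx": -50,"dy": -42,"dz": 0,"twist": 13,"fingers": -1}
    - {"dx": -72,"dy": -61,"dz": 0,"twist": 19,"fingers": -1}
    - {"dx": -93,"dy": -78,"dz": 0,"twist": 25,"fingers": -1}
    - {"dx": -107,"dy": -90,"dz": 0,"twist": 31,"fingers": -1}

```text
clock: 16.15
eef_pos: [0.6041, -0.2315, 0.1562]
tool_rot: [0.557, 0.831, -0.0, 0.001]
ft_force: [-0.7, -1.1, 1.0]
grip_width: 0.0856
grasp_force: 0.0
```

Request:
carry_out:
  plan:
    - {"dx": 0,"dy": 0,"dz": 0,"twist": 0,"fingers": -1}
    - {"dx": 0,"dy": 0,"dz": 0,"twist": 0,"fingers": -1}
    - {"dx": 0,"dy": 0,"dz": 0,"twist": 0,"fingers": -1}
    - {"dx": 0,"dy": 0,"dz": 0,"twist": 0,"fingers": -1}
    - {"dx": 0,"dy": 0,"dz": 0,"twist": 0,"fingers": -1}

```text
clock: 16.57
eef_pos: [0.6038, -0.2274, 0.1558]
tool_rot: [0.553, 0.833, 0.0, 0.0]
ft_force: [0.7, -0.7, 0.8]
grip_width: 0.0852
grasp_force: 0.0
```

```bash
python3 - <<'E'
from fit import *
np.set_printoptions(precision=4,suppress=True)
c=Cam("scene"); t=Cam("top")
h=hs(c); m=(((h[...,0]<9)|(h[...,0]>170))&(h[...,1]>120)).astype(np.uint8); b=blob(m,c,[.602,-.229,.097],16)
C=np.array([[np.cos(a),np.sin(a),0] for a in np.linspace(0,6.28,40)])
print(b.sum(),fit([(c,b)],lambda x:np.vstack([C*.0325+[x[0],x[1],.1],C*.0325+[x[0],x[1],.088]]),[.602,-.229],[.005]*2))
q=c.px([.59,-.19,.08]).astype(int); r=t.px([.56,.0,.05]).astype(int)
f=lambda im,q,w:cv2.resize(im[q[1]-w:q[1]+w,q[0]-w:q[0]+w],(400,400),interpolation=cv2.INTER_CUBIC)
cv2.imwrite("pics/h1.png",np.hstack([f(c.im,q,50),f(t.im,r,90)])[:,:,::-1])
E
python3 plan.py 602,-229,35,113
```

```text
265.0 (array([ 0.602 , -0.2269]), np.float64(0.16580188274383545))
now [ 603.8 -227.7  155.7] yaw 112.9 J [-21.  32.  21.  79.   0.  46.] w 85.5 F [ 0.1 -0.  -0.1] t 16.7
  dx -1 dy -2 dz 121 twist -0.1
```

View pics/h1.png

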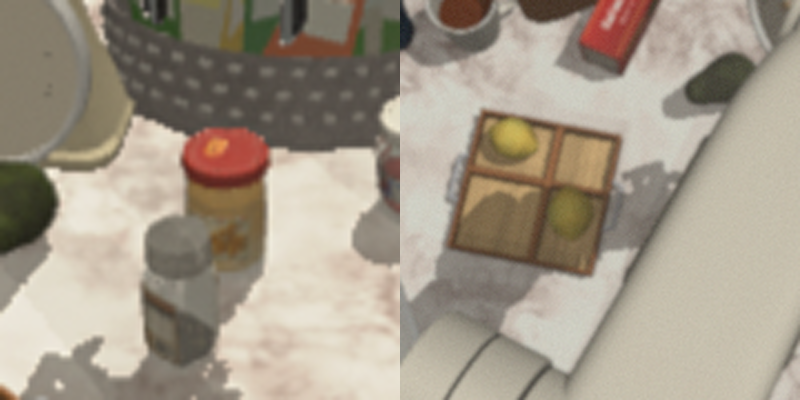

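The right half shows both lemons in their pockets at (513,140) and (570,213). The honey jar, left half (227,155), stands under the gripper. Descending and gripping it.

Request:
carry_out:
  plan:
    - {"dx": -1,"dy": -2,"dz": 18,"twist": 0,"fingers": -1}
    - {"dx": -1,"dy": -2,"dz": 40,"twist": 0,"fingers": -1}
    - {"dx": -1,"dy": -2,"dz": 60,"twist": 0,"fingers": -1}
    - {"dx": -1,"dy": -2,"dz": 80,"twist": 0,"fingers": -1}
    - {"dx": -1,"dy": -2,"dz": 95,"twist": 0,"fingers": -1}

```text
clock: 17.08
eef_pos: [0.6015, -0.2294, 0.0586]
tool_rot: [0.553, 0.833, -0.0, -0.001]
ft_force: [-1.0, 1.0, -0.0]
grip_width: 0.0855
grasp_force: 0.0
```

Request:
carry_out:
  plan:
    - {"dx": 0,"dy": 0,"dz": 10,"twist": 0,"fingers": -1}
    - {"dx": 0,"dy": 0,"dz": 18,"twist": 0,"fingers": -1}
    - {"dx": 0,"dy": 0,"dz": 24,"twist": 0,"fingers": -1}
    - {"dx": 0,"dy": 0,"dz": 26,"twist": 0,"fingers": -1}
    - {"dx": 0,"dy": 0,"dz": 26,"twist": 0,"fingers": -1}

```text
clock: 17.5
eef_pos: [0.6024, -0.2304, 0.0344]
tool_rot: [0.554, 0.833, 0.0, 0.0]
ft_force: [-0.6, -0.1, -0.3]
grip_width: 0.0849
grasp_force: 0.0
```

Request:
carry_out:
  plan:
    - {"dx": 0,"dy": 0,"dz": 0,"twist": 0,"fingers": -0.5}
    - {"dx": 0,"dy": 0,"dz": 0,"twist": 0,"fingers": -0.3}
    - {"dx": 0,"dy": 0,"dz": 0,"twist": 0,"fingers": 1}
    - {"dx": 0,"dy": 0,"dz": 0,"twist": 0,"fingers": 1}
    - {"dx": 0,"dy": 0,"dz": 0,"twist": 0,"fingers": 1}

```text
clock: 17.92
eef_pos: [0.6038, -0.2307, 0.036]
tool_rot: [0.554, 0.833, 0.001, 0.002]
ft_force: [1.2, 1.5, 6.6]
grip_width: 0.0629
grasp_force: 65.2
```

```bash
python3 plan.py
```

```text
now [ 603.8 -230.7   36. ] yaw 112.8 J [-21.  36.  10.  63.   0.  46.] w 62.9 F [1.2 1.5 6.6] t 17.9
```

Request:
carry_out:
  plan:
    - {"dx": 0,"dy": 0,"dz": 0,"twist": 0,"fingers": 1}
    - {"dx": 0,"dy": 0,"dz": -3,"twist": 0,"fingers": 1}
    - {"dx": 0,"dy": 0,"dz": -8,"twist": 0,"fingers": 1}
    - {"dx": 0,"dy": 0,"dz": -15,"twist": 0,"fingers": 1}
    - {"dx": 0,"dy": 0,"dz": -20,"twist": 0,"fingers": 1}

```text
clock: 18.33
eef_pos: [0.6015, -0.2303, 0.0541]
tool_rot: [0.554, 0.833, -0.0, -0.001]
ft_force: [0.7, -0.1, -3.1]
grip_width: 0.0628
grasp_force: 66.3
```

```bash
python3 - <<'E'
from h import *
c=Cam("scene"); q=c.px([.6,-.22,.08]).astype(int)
cv2.imwrite("pics/h2.png",cv2.resize(c.im[q[1]-45:q[1]+45,q[0]-60:q[0]+60],(800,600),interpolation=cv2.INTER_CUBIC)[:,:,::-1])
E
python3 plan.py 603,-230,180,113 536.5,134.8,180,129.6 536.5,134.8,100,129.6 536.5,134.8,41,129.6
```

```text
now [ 602.6 -230.7   55.6] yaw 112.7 J [-21.  35.  11.  66.  -0.  46.] w 62.9 F [ 0.5 -0.3 -3.1] t 18.4
  dx 0 dy 1 dz -124 twist -0.3
  dx 181 dy 41 dz -0 twist -8.3
  dx 173 dy 66 dz -0 twist -8.3
  dx 0 dy 0 dz 80 twist -0.0
  dx 0 dy 0 dz 59 twist -0.0
```

View pics/h2.png

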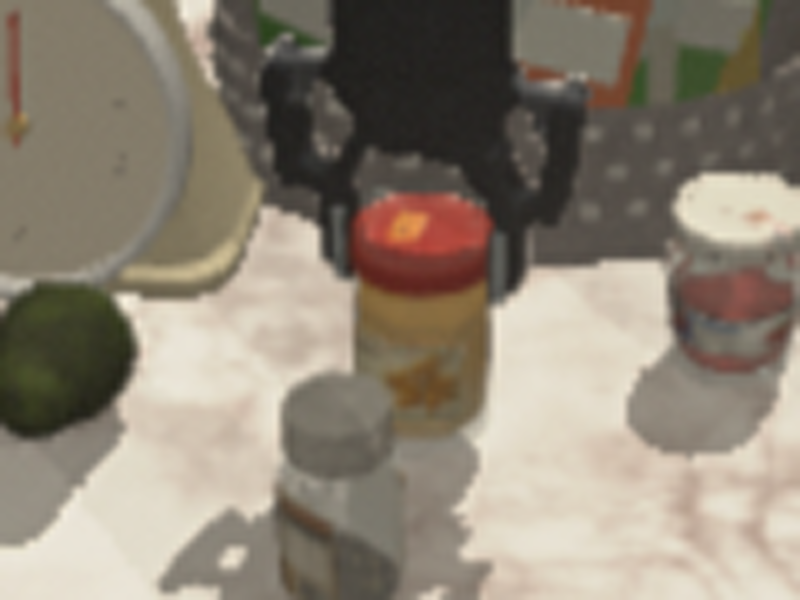

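The honey jar is held upright by its lid at (422,245) and clear of the surface. Carrying it smoothly, high over the spice jar.

Request:
carry_out:
  plan:
    - {"dx": 0,"dy": 0,"dz": -12,"twist": 0,"fingers": 1}
    - {"dx": 0,"dy": 0,"dz": -36,"twist": 0,"fingers": 1}
    - {"dx": 0,"dy": 0,"dz": -68,"twist": 0,"fingers": 1}
    - {"dx": 0,"dy": 0,"dz": -100,"twist": 0,"fingers": 1}
    - {"dx": 0,"dy": 0,"dz": -122,"twist": 0,"fingers": 1}

```text
clock: 18.8
eef_pos: [0.603, -0.2308, 0.1796]
tool_rot: [0.554, 0.833, 0.0, 0.002]
ft_force: [0.4, -0.9, -3.4]
grip_width: 0.0628
grasp_force: 66.7
```

Request:
carry_out:
  plan:
    - {"dx": 9,"dy": 2,"dz": 0,"twist": 0,"fingers": 1}
    - {"dx": 28,"dy": 6,"dz": 0,"twist": -1,"fingers": 1}
    - {"dx": 55,"dy": 13,"dz": 0,"twist": -3,"fingers": 1}
    - {"dx": 84,"dy": 20,"dz": 0,"twist": -5,"fingers": 1}
    - {"dx": 114,"dy": 27,"dz": 0,"twist": -6,"fingers": 1}

```text
clock: 19.22
eef_pos: [0.5815, -0.1135, 0.1742]
tool_rot: [0.509, 0.861, -0.0, -0.002]
ft_force: [0.3, 1.1, -3.0]
grip_width: 0.0626
grasp_force: 66.8
```

```bash
python3 plan.py 536.5,134.8,178,129.6 536.5,134.8,100,129.6
```

```text
now [ 581.5 -113.5  174.2] yaw 118.8 J [-11.  25.  13.  78.   0.  50.] w 62.6 F [ 0.3  1.1 -3. ] t 19.2
  dx 120 dy 40 dz -2 twist -5.4
  dx 115 dy 51 dz -2 twist -5.4
  dx 0 dy 0 dz 78 twist -0.0
```

Request:
carry_out:
  plan:
    - {"dx": 29,"dy": 10,"dz": 0,"twist": -2,"fingers": 1}
    - {"dx": 58,"dy": 20,"dz": 0,"twist": -3,"fingers": 1}
    - {"dx": 86,"dy": 29,"dz": 0,"twist": -4,"fingers": 1}
    - {"dx": 114,"dy": 38,"dz": 0,"twist": -5,"fingers": 1}
    - {"dx": 140,"dy": 48,"dz": 0,"twist": -6,"fingers": 1}

```text
clock: 19.63
eef_pos: [0.5557, 0.0329, 0.1745]
tool_rot: [0.463, 0.886, -0.001, -0.001]
ft_force: [0.2, 0.7, -4.4]
grip_width: 0.0627
grasp_force: 66.8
```

Request:
carry_out:
  plan:
    - {"dx": 25,"dy": 11,"dz": 0,"twist": -2,"fingers": 1}
    - {"dx": 48,"dy": 22,"dz": 0,"twist": -4,"fingers": 1}
    - {"dx": 69,"dy": 32,"dz": 0,"twist": -5,"fingers": 1}
    - {"dx": 85,"dy": 39,"dz": 0,"twist": -5,"fingers": 1}
    - {"dx": 92,"dy": 42,"dz": 0,"twist": -5,"fingers": 1}

```text
clock: 20.05
eef_pos: [0.5379, 0.1331, 0.1746]
tool_rot: [0.423, 0.906, -0.0, -0.001]
ft_force: [-0.5, -0.7, -2.7]
grip_width: 0.0627
grasp_force: 66.8
```

Request:
carry_out:
  plan:
    - {"dx": 0,"dy": 0,"dz": 5,"twist": 0,"fingers": 1}
    - {"dx": 0,"dy": 0,"dz": 20,"twist": 0,"fingers": 1}
    - {"dx": 0,"dy": 0,"dz": 40,"twist": 0,"fingers": 1}
    - {"dx": 0,"dy": 0,"dz": 60,"twist": 0,"fingers": 1}
    - {"dx": 0,"dy": 0,"dz": 75,"twist": 0,"fingers": 1}

```text
clock: 20.47
eef_pos: [0.5387, 0.1288, 0.0986]
tool_rot: [0.425, 0.905, -0.001, -0.001]
ft_force: [0.0, 0.0, -3.2]
grip_width: 0.063
grasp_force: 66.7
```

```bash
python3 plan.py 536.5,134.8,60,129.6 536.5,134.8,41,129.6
```

```text
now [538.7 128.8  98.6] yaw 129.7 J [13. 24. -1. 65. -0. 64.] w 63.0 F [ 0.   0.  -3.2] t 20.5
  dx 6 dy 2 dz 39 twist 0.1
  dx 0 dy 0 dz 19 twist -0.0
```

Request:
carry_out:
  plan:
    - {"dx": 2,"dy": 1,"dz": 10,"twist": 0,"fingers": 1}
    - {"dx": 4,"dy": 2,"dz": 22,"twist": 0,"fingers": 1}
    - {"dx": 6,"dy": 2,"dz": 32,"twist": 0,"fingers": 1}
    - {"dx": 6,"dy": 2,"dz": 37,"twist": 0,"fingers": 1}
    - {"dx": 6,"dy": 2,"dz": 39,"twist": 0,"fingers": 1}

```text
clock: 20.88
eef_pos: [0.5368, 0.1358, 0.0611]
tool_rot: [0.425, 0.905, -0.001, -0.001]
ft_force: [-0.3, 0.3, -4.1]
grip_width: 0.0628
grasp_force: 66.7
```

Request:
carry_out:
  plan:
    - {"dx": 0,"dy": 0,"dz": 3,"twist": 0,"fingers": 1}
    - {"dx": 0,"dy": 0,"dz": 7,"twist": 0,"fingers": 1}
    - {"dx": 0,"dy": 0,"dz": 11,"twist": 0,"fingers": 1}
    - {"dx": 0,"dy": 0,"dz": 14,"twist": 0,"fingers": 1}
    - {"dx": 0,"dy": 0,"dz": 15,"twist": 0,"fingers": 1}

```text
clock: 21.3
eef_pos: [0.5374, 0.1363, 0.0469]
tool_rot: [0.425, 0.905, -0.0, -0.0]
ft_force: [-0.7, 0.2, -3.4]
grip_width: 0.063
grasp_force: 66.7
```

```bash
python3 plan.py 536.5,134.8,41,129.6
```

```text
now [537.4 136.3  46.9] yaw 129.8 J [14. 26. -6. 58. -0. 64.] w 63.0 F [-0.7  0.2 -3.4] t 21.3
  dx -1 dy -2 dz 6 twist 0.2
```

Creeping down until contact shows.

Request:
carry_out:
  plan:
    - {"dx": -1,"dy": -1,"dz": 2,"twist": 0,"fingers": 1}
    - {"dx": -1,"dy": -1,"dz": 3,"twist": 0,"fingers": 1}
    - {"dx": -1,"dy": -1,"dz": 4,"twist": 0,"fingers": 1}
    - {"dx": -1,"dy": -1,"dz": 5,"twist": 0,"fingers": 1}
    - {"dx": -1,"dy": -1,"dz": 5,"twist": 0,"fingers": 1}

```text
clock: 21.72
eef_pos: [0.5374, 0.135, 0.0422]
tool_rot: [0.425, 0.905, -0.0, -0.0]
ft_force: [-0.4, 0.4, -3.9]
grip_width: 0.0627
grasp_force: 66.7
```

Request:
carry_out:
  plan:
    - {"dx": 0,"dy": 0,"dz": 0.5,"twist": 0,"fingers": 1}
    - {"dx": 0,"dy": 0,"dz": 1,"twist": 0,"fingers": 1}
    - {"dx": 0,"dy": 0,"dz": 1,"twist": 0,"fingers": 1}
    - {"dx": 0,"dy": 0,"dz": 1,"twist": 0,"fingers": 1}
    - {"dx": 0,"dy": 0,"dz": 1,"twist": 0,"fingers": 1}

```text
clock: 22.13
eef_pos: [0.5375, 0.135, 0.0414]
tool_rot: [0.425, 0.905, 0.0, 0.0]
ft_force: [-0.4, 0.9, -4.2]
grip_width: 0.0628
grasp_force: 66.7
```

Request:
carry_out:
  plan:
    - {"dx": 0,"dy": 0,"dz": 1,"twist": 0,"fingers": 1}
    - {"dx": 0,"dy": 0,"dz": 2,"twist": 0,"fingers": 1}
    - {"dx": 0,"dy": 0,"dz": 2,"twist": 0,"fingers": 1}
    - {"dx": 0,"dy": 0,"dz": 2,"twist": 0,"fingers": 1}
    - {"dx": 0,"dy": 0,"dz": 2,"twist": 0,"fingers": 1}

```text
clock: 22.55
eef_pos: [0.538, 0.135, 0.0409]
tool_rot: [0.425, 0.905, 0.0, 0.001]
ft_force: [-2.8, -0.5, 5.8]
grip_width: 0.0629
grasp_force: 67.3
```

Request:
carry_out:
  plan:
    - {"dx": 0,"dy": 0,"dz": 1,"twist": 0,"fingers": 1}
    - {"dx": 0,"dy": 0,"dz": 2,"twist": 0,"fingers": 1}
    - {"dx": 0,"dy": 0,"dz": 2,"twist": 0,"fingers": 1}
    - {"dx": 0,"dy": 0,"dz": 2,"twist": 0,"fingers": 1}
    - {"dx": 0,"dy": 0,"dz": 2,"twist": 0,"fingers": 1}

```text
clock: 22.97
eef_pos: [0.5383, 0.1349, 0.0408]
tool_rot: [0.425, 0.905, 0.001, 0.001]
ft_force: [-4.7, -0.8, 15.1]
grip_width: 0.0629
grasp_force: 68.0
```

The jar is on the floor of the pocket. Releasing and rising.

Request:
carry_out:
  plan:
    - {"dx": 0,"dy": 0,"dz": -3,"twist": 0,"fingers": 1}
    - {"dx": 0,"dy": 0,"dz": -3,"twist": 0,"fingers": -0.6}
    - {"dx": 0,"dy": 0,"dz": -3,"twist": 0,"fingers": -0.8}
    - {"dx": 0,"dy": 0,"dz": -3,"twist": 0,"fingers": -0.9}
    - {"dx": 0,"dy": 0,"dz": -3,"twist": 0,"fingers": -0.9}

```text
clock: 23.38
eef_pos: [0.5376, 0.1351, 0.0402]
tool_rot: [0.425, 0.905, 0.0, 0.0]
ft_force: [0.2, -0.4, -0.3]
grip_width: 0.0814
grasp_force: 0.0
```

Request:
carry_out:
  plan:
    - {"dx": 0,"dy": 0,"dz": -10,"twist": 0,"fingers": -0.9}
    - {"dx": 0,"dy": 0,"dz": -30,"twist": 0,"fingers": -0.9}
    - {"dx": 0,"dy": 0,"dz": -60,"twist": 0,"fingers": -0.9}
    - {"dx": 0,"dy": 0,"dz": -95,"twist": 0,"fingers": -1}
    - {"dx": 0,"dy": 0,"dz": -120,"twist": 0,"fingers": -1}

```text
clock: 23.8
eef_pos: [0.5382, 0.1352, 0.1636]
tool_rot: [0.425, 0.905, 0.001, 0.001]
ft_force: [0.6, 0.9, 0.8]
grip_width: 0.0852
grasp_force: 0.0
```

```bash
python3 plan.py 557,-124,170,90 557,-124,60,90
python3 - <<'E'
from h import *
for n in("scene","top"):
    c=Cam(n); q=c.px([.56,.02,.05]).astype(int); x=c.im[max(q[1]-75,0):q[1]+75,max(q[0]-100,0):q[0]+100]; globals()[n[0]]=cv2.resize(x,(400,300),interpolation=cv2.INTER_CUBIC); print(c.px([.56,.02,.05]),c.px([.557,-.124,.109]),c.px([.557,-.124,0]),q)
cv2.imwrite("pics/h3.png",np.hstack([s,t])[:,:,::-1])
E
```

```text
now [538.2 135.2 163.6] yaw 129.7 J [14. 21.  5. 74. -0. 64.] w 85.2 F [0.6 0.9 0.8] t 23.8
  dx -106 dy -76 dz -3 twist 19.9
  dx -125 dy -35 dz -3 twist 19.9
  dx 0 dy 0 dz 110 twist -0.0
[206.97322761 215.4468026 ] [244.11252752 170.45067529] [245.40199762 200.81520843] [206 215]
[215.65563773 177.569912  ] [267.94270228 179.19621076] [266.92689582 188.31747444] [215 177]
```

View pics/h3.png

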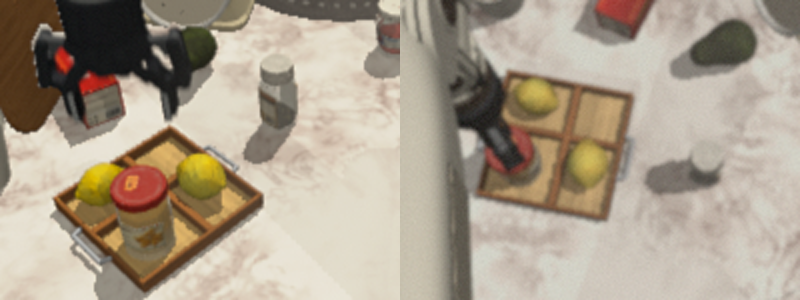

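The view shows the honey jar upright in the large pocket, left half (142,205), both lemons in place, and the spice jar standing at (277,90) as measured. Spice jar next, keeping the same yaw.

```bash
python3 plan.py 557,-124,162,129.7 557,-124,43,129.7
```

```text
now [541.2 135.9 166.5] yaw 129.8 J [14. 21.  5. 73.  0. 64.] w 85.5 F [ 0.5  0.4 -0.2] t 23.9
  dx -105 dy -77 dz 2 twist 0.0
  dx -105 dy -77 dz 2 twist 0.0
  dx 0 dy 0 dz 119 twist -0.0
```

Request:
carry_out:
  plan:
    - {"dx": -18,"dy": -13,"dz": 0,"twist": 0,"fingers": -1}
    - {"dx": -40,"dy": -30,"dz": 0,"twist": 0,"fingers": -1}
    - {"dx": -65,"dy": -48,"dz": 0,"twist": 0,"fingers": -1}
    - {"dx": -90,"dy": -66,"dz": 0,"twist": 0,"fingers": -1}
    - {"dx": -115,"dy": -84,"dz": 0,"twist": 0,"fingers": -1}

```text
clock: 24.32
eef_pos: [0.546, -0.0082, 0.16]
tool_rot: [0.424, 0.906, -0.0, -0.0]
ft_force: [-0.3, -0.4, 0.8]
grip_width: 0.0856
grasp_force: 0.0
```

Request:
carry_out:
  plan:
    - {"dx": -25,"dy": -18,"dz": 0,"twist": 0,"fingers": -1}
    - {"dx": -50,"dy": -37,"dz": 0,"twist": 0,"fingers": -1}
    - {"dx": -72,"dy": -53,"dz": 0,"twist": 0,"fingers": -1}
    - {"dx": -88,"dy": -65,"dz": 0,"twist": 0,"fingers": -1}
    - {"dx": -95,"dy": -70,"dz": 0,"twist": 0,"fingers": -1}

```text
clock: 24.73
eef_pos: [0.553, -0.1277, 0.1599]
tool_rot: [0.426, 0.905, -0.0, -0.0]
ft_force: [0.2, 0.2, -0.5]
grip_width: 0.0856
grasp_force: 0.0
```

Request:
carry_out:
  plan:
    - {"dx": 0,"dy": 0,"dz": 0,"twist": 0,"fingers": -1}
    - {"dx": 0,"dy": 0,"dz": 0,"twist": 0,"fingers": -1}
    - {"dx": 0,"dy": 0,"dz": 0,"twist": 0,"fingers": -1}
    - {"dx": 0,"dy": 0,"dz": 10,"twist": 0,"fingers": -1}
    - {"dx": 0,"dy": 0,"dz": 20,"twist": 0,"fingers": -1}

```text
clock: 25.15
eef_pos: [0.554, -0.1237, 0.1402]
tool_rot: [0.424, 0.906, 0.0, 0.001]
ft_force: [-0.0, 0.6, -0.0]
grip_width: 0.0854
grasp_force: 0.0
```

```bash
python3 plan.py 557,-124,43,129.7
```

```text
now [ 554.  -123.7  140.2] yaw 129.9 J [-13.  23.   4.  71.   0.  38.] w 85.4 F [-0.   0.6 -0. ] t 25.1
  dx -2 dy 2 dz 97 twist 0.2
```

Request:
carry_out:
  plan:
    - {"dx": -2,"dy": 2,"dz": 20,"twist": 0,"fingers": -1}
    - {"dx": -2,"dy": 2,"dz": 40,"twist": 0,"fingers": -1}
    - {"dx": -2,"dy": 2,"dz": 60,"twist": 0,"fingers": -1}
    - {"dx": -2,"dy": 2,"dz": 76,"twist": 0,"fingers": -1}
    - {"dx": -2,"dy": 2,"dz": 85,"twist": 0,"fingers": -1}

```text
clock: 25.57
eef_pos: [0.5539, -0.1237, 0.0519]
tool_rot: [0.424, 0.906, -0.001, -0.003]
ft_force: [-0.7, -0.4, -0.3]
grip_width: 0.0855
grasp_force: 0.0
```

Request:
carry_out:
  plan:
    - {"dx": 0,"dy": 0,"dz": 4,"twist": 0,"fingers": -1}
    - {"dx": 0,"dy": 0,"dz": 8,"twist": 0,"fingers": -1}
    - {"dx": 0,"dy": 0,"dz": 10,"twist": 0,"fingers": -1}
    - {"dx": 0,"dy": 0,"dz": 10,"twist": 0,"fingers": -1}
    - {"dx": 0,"dy": 0,"dz": 10,"twist": 0,"fingers": -1}

```text
clock: 25.98
eef_pos: [0.5568, -0.1253, 0.0461]
tool_rot: [0.425, 0.905, 0.0, 0.001]
ft_force: [0.4, -0.1, -0.4]
grip_width: 0.0854
grasp_force: 0.0
```

Request:
carry_out:
  plan:
    - {"dx": 0,"dy": 0,"dz": 0,"twist": 0,"fingers": -0.5}
    - {"dx": 0,"dy": 0,"dz": 0,"twist": 0,"fingers": -0.2}
    - {"dx": 0,"dy": 0,"dz": 0,"twist": 0,"fingers": 0}
    - {"dx": 0,"dy": 0,"dz": 0,"twist": 0,"fingers": 1}
    - {"dx": 0,"dy": 0,"dz": 0,"twist": 0,"fingers": 1}

```text
clock: 26.4
eef_pos: [0.5575, -0.1252, 0.0466]
tool_rot: [0.425, 0.905, 0.001, 0.001]
ft_force: [0.3, 1.4, 5.2]
grip_width: 0.0449
grasp_force: 58.2
```

Request:
carry_out:
  plan:
    - {"dx": 0,"dy": 0,"dz": 0,"twist": 0,"fingers": 1}
    - {"dx": 0,"dy": 0,"dz": 0,"twist": 0,"fingers": 1}
    - {"dx": 0,"dy": 0,"dz": -3,"twist": 0,"fingers": 1}
    - {"dx": 0,"dy": 0,"dz": -8,"twist": 0,"fingers": 1}
    - {"dx": 0,"dy": 0,"dz": -15,"twist": 0,"fingers": 1}

```text
clock: 26.82
eef_pos: [0.5548, -0.1251, 0.0595]
tool_rot: [0.425, 0.905, -0.0, -0.002]
ft_force: [-0.9, -0.1, -0.9]
grip_width: 0.045
grasp_force: 58.2
```

```bash
python3 plan.py
python3 - <<'E'
from h import *
c=Cam("scene"); q=c.px([.557,-.124,.07]).astype(int)
cv2.imwrite("pics/s1.png",cv2.resize(c.im[q[1]-45:q[1]+45,q[0]-60:q[0]+60],(800,600),interpolation=cv2.INTER_CUBIC)[:,:,::-1])
E
```

```text
now [ 554.8 -125.1   59.5] yaw 129.7 J [-13.  27.  -2.  61.  -0.  38.] w 45.0 F [-0.9 -0.1 -0.9] t 26.8
```

View pics/s1.png

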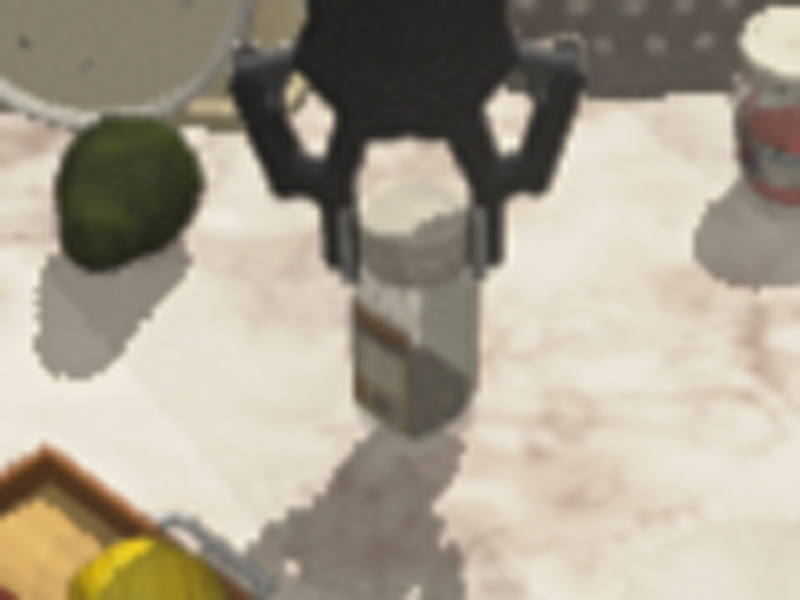

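The spice jar is held upright by its cap at (415,225). Carrying it to the small pocket at (620,33).

```bash
python3 plan.py 557,-125,145,129.7 620.3,33.4,145,129.7 620.3,33.4,60,129.7
```

```text
now [ 556.3 -125.4   61.6] yaw 129.7 J [-13.  27.  -2.  61.  -0.  38.] w 45.0 F [-0.3 -0.5  0.3] t 26.9
  dx -0 dy 1 dz -83 twist 0.0
  dx 81 dy 150 dz -0 twist -0.0
  dx 0 dy 0 dz 85 twist -0.0
```

Request:
carry_out:
  plan:
    - {"dx": 0,"dy": 0,"dz": -12,"twist": 0,"fingers": 1}
    - {"dx": 0,"dy": 0,"dz": -32,"twist": 0,"fingers": 1}
    - {"dx": 0,"dy": 0,"dz": -54,"twist": 0,"fingers": 1}
    - {"dx": 0,"dy": 0,"dz": -72,"twist": 0,"fingers": 1}
    - {"dx": 0,"dy": 0,"dz": -83,"twist": 0,"fingers": 1}

```text
clock: 27.28
eef_pos: [0.5571, -0.1255, 0.1458]
tool_rot: [0.425, 0.905, 0.0, 0.001]
ft_force: [-0.6, -0.3, -1.2]
grip_width: 0.0446
grasp_force: 58.4
```

Request:
carry_out:
  plan:
    - {"dx": 6,"dy": 11,"dz": 0,"twist": 0,"fingers": 1}
    - {"dx": 18,"dy": 33,"dz": 0,"twist": 0,"fingers": 1}
    - {"dx": 32,"dy": 60,"dz": 0,"twist": 0,"fingers": 1}
    - {"dx": 46,"dy": 86,"dz": 0,"twist": 0,"fingers": 1}
    - {"dx": 58,"dy": 108,"dz": 0,"twist": 0,"fingers": 1}

```text
clock: 27.7
eef_pos: [0.6022, -0.0092, 0.1423]
tool_rot: [0.424, 0.905, 0.0, -0.001]
ft_force: [0.6, -0.2, -0.1]
grip_width: 0.045
grasp_force: 58.4
```

Request:
carry_out:
  plan:
    - {"dx": 10,"dy": 18,"dz": 0,"twist": 0,"fingers": 1}
    - {"dx": 17,"dy": 31,"dz": 0,"twist": 0,"fingers": 1}
    - {"dx": 22,"dy": 41,"dz": 0,"twist": 0,"fingers": 1}
    - {"dx": 22,"dy": 41,"dz": 0,"twist": 0,"fingers": 1}
    - {"dx": 22,"dy": 41,"dz": 0,"twist": 0,"fingers": 1}

```text
clock: 28.12
eef_pos: [0.6193, 0.0317, 0.1427]
tool_rot: [0.424, 0.906, -0.001, -0.0]
ft_force: [0.1, 0.7, -0.4]
grip_width: 0.0447
grasp_force: 58.4
```

```bash
python3 plan.py 620.3,33.4,60,129.7
```

```text
now [619.3  31.7 142.7] yaw 129.8 J [ 3. 29. 14. 75. -0. 53.] w 44.7 F [ 0.1  0.7 -0.4] t 28.1
  dx 1 dy 2 dz 83 twist 0.1
```

Request:
carry_out:
  plan:
    - {"dx": 1,"dy": 2,"dz": 10,"twist": 0,"fingers": 1}
    - {"dx": 1,"dy": 2,"dz": 30,"twist": 0,"fingers": 1}
    - {"dx": 1,"dy": 2,"dz": 52,"twist": 0,"fingers": 1}
    - {"dx": 1,"dy": 2,"dz": 70,"twist": 0,"fingers": 1}
    - {"dx": 1,"dy": 2,"dz": 80,"twist": 0,"fingers": 1}

```text
clock: 28.53
eef_pos: [0.6182, 0.0321, 0.0601]
tool_rot: [0.426, 0.905, -0.001, -0.002]
ft_force: [-0.0, -0.4, -1.7]
grip_width: 0.0446
grasp_force: 58.4
```

Request:
carry_out:
  plan:
    - {"dx": 0,"dy": 0,"dz": 2,"twist": 0,"fingers": 1}
    - {"dx": 0,"dy": 0,"dz": 5,"twist": 0,"fingers": 1}
    - {"dx": 0,"dy": 0,"dz": 7,"twist": 0,"fingers": 1}
    - {"dx": 0,"dy": 0,"dz": 8,"twist": 0,"fingers": 1}
    - {"dx": 0,"dy": 0,"dz": 8,"twist": 0,"fingers": 1}

```text
clock: 28.95
eef_pos: [0.6212, 0.0336, 0.0562]
tool_rot: [0.425, 0.905, 0.0, 0.001]
ft_force: [0.0, -0.2, -1.4]
grip_width: 0.0447
grasp_force: 58.4
```

Request:
carry_out:
  plan:
    - {"dx": 0,"dy": 0,"dz": 1,"twist": 0,"fingers": 1}
    - {"dx": 0,"dy": 0,"dz": 2,"twist": 0,"fingers": 1}
    - {"dx": 0,"dy": 0,"dz": 2,"twist": 0,"fingers": 1}
    - {"dx": 0,"dy": 0,"dz": 2,"twist": 0,"fingers": 1}
    - {"dx": 0,"dy": 0,"dz": 2,"twist": 0,"fingers": 1}

```text
clock: 29.37
eef_pos: [0.6205, 0.0337, 0.0534]
tool_rot: [0.425, 0.905, 0.0, 0.0]
ft_force: [0.1, 0.6, -0.9]
grip_width: 0.0449
grasp_force: 58.4
```

Request:
carry_out:
  plan:
    - {"dx": 0,"dy": 0,"dz": 1,"twist": 0,"fingers": 1}
    - {"dx": 0,"dy": 0,"dz": 2,"twist": 0,"fingers": 1}
    - {"dx": 0,"dy": 0,"dz": 2,"twist": 0,"fingers": 1}
    - {"dx": 0,"dy": 0,"dz": 2,"twist": 0,"fingers": 1}
    - {"dx": 0,"dy": 0,"dz": 2,"twist": 0,"fingers": 1}

```text
clock: 29.78
eef_pos: [0.6207, 0.0337, 0.0516]
tool_rot: [0.425, 0.905, 0.0, 0.0]
ft_force: [-0.9, 0.1, 1.6]
grip_width: 0.045
grasp_force: 58.7
```

Request:
carry_out:
  plan:
    - {"dx": 0,"dy": 0,"dz": 1,"twist": 0,"fingers": 1}
    - {"dx": 0,"dy": 0,"dz": 1.5,"twist": 0,"fingers": 1}
    - {"dx": 0,"dy": 0,"dz": 1.5,"twist": 0,"fingers": 1}
    - {"dx": 0,"dy": 0,"dz": 1.5,"twist": 0,"fingers": 1}
    - {"dx": 0,"dy": 0,"dz": 1.5,"twist": 0,"fingers": 1}

```text
clock: 30.2
eef_pos: [0.6211, 0.0335, 0.0515]
tool_rot: [0.425, 0.905, 0.0, 0.001]
ft_force: [-1.5, -0.6, 6.8]
grip_width: 0.0449
grasp_force: 58.9
```

Contact. Releasing and withdrawing upward.

Request:
carry_out:
  plan:
    - {"dx": 0,"dy": 0,"dz": -1.5,"twist": 0,"fingers": 1}
    - {"dx": 0,"dy": 0,"dz": -1.5,"twist": 0,"fingers": -0.2}
    - {"dx": 0,"dy": 0,"dz": -1.5,"twist": 0,"fingers": -0.4}
    - {"dx": 0,"dy": 0,"dz": -1.5,"twist": 0,"fingers": -0.5}
    - {"dx": 0,"dy": 0,"dz": -1.5,"twist": 0,"fingers": -0.6}

```text
clock: 30.62
eef_pos: [0.6203, 0.0336, 0.0509]
tool_rot: [0.425, 0.905, -0.0, -0.0]
ft_force: [-0.6, 0.8, 0.5]
grip_width: 0.0681
grasp_force: 0.0
```

Request:
carry_out:
  plan:
    - {"dx": 0,"dy": 0,"dz": -10,"twist": 0,"fingers": -0.6}
    - {"dx": 0,"dy": 0,"dz": -30,"twist": 0,"fingers": -0.6}
    - {"dx": 0,"dy": 0,"dz": -60,"twist": 0,"fingers": -0.6}
    - {"dx": 0,"dy": 0,"dz": -95,"twist": 0,"fingers": -0.6}
    - {"dx": 0,"dy": 0,"dz": -120,"twist": 0,"fingers": -0.6}

```text
clock: 31.03
eef_pos: [0.6212, 0.0337, 0.1748]
tool_rot: [0.425, 0.905, 0.001, 0.001]
ft_force: [1.0, -0.3, 0.8]
grip_width: 0.0683
grasp_force: 0.0
```

Request:
carry_out:
  plan:
    - {"dx": -25,"dy": -20,"dz": 0,"twist": 0,"fingers": -0.6}
    - {"dx": -55,"dy": -45,"dz": 0,"twist": 0,"fingers": -0.6}
    - {"dx": -85,"dy": -70,"dz": 0,"twist": 0,"fingers": -0.6}
    - {"dx": -110,"dy": -95,"dz": 0,"twist": 0,"fingers": -0.6}
    - {"dx": -125,"dy": -105,"dz": 0,"twist": 0,"fingers": -0.6}

```text
clock: 31.45
eef_pos: [0.6188, -0.1338, 0.1722]
tool_rot: [0.426, 0.905, -0.001, 0.0]
ft_force: [-0.4, 0.4, 0.9]
grip_width: 0.0684
grasp_force: 0.0
```

```bash
python3 plan.py
python3 - <<'E'
from fit import *
np.set_printoptions(precision=4,suppress=True)
c=Cam("scene"); q=c.px([.58,.05,.05]).astype(int); cv2.imwrite("pics/end.png",cv2.resize(c.im[q[1]-75:q[1]+75,q[0]-100:q[0]+100],(800,600),interpolation=cv2.INTER_CUBIC)[:,:,::-1])
t=Cam("top"); T=lambda p:rz(1.665)@(p-np.array([.5725,.0912,0]))
for n,P in(("small",[.629,.126,.0305]),("large",[.528,.042,.034])):
    for v in(c,t):
        h=hs(v); m=((h[...,0]>21)&(h[...,0]<36)&(h[...,1]>(150 if v is c else 100))).astype(np.uint8); b=blob(m,v,P,18); ys,xs=np.nonzero(b); print(n,len(xs),T(v.at([xs.mean(),ys.mean()],P[2])))
E
```

```text
now [ 618.8 -133.8  172.2] yaw 129.5 J [-12.  30.  20.  80.  -0.  38.] w 68.4 F [-0.4  0.4  0.9] t 31.4
small 323 [-0.0469  0.0602  0.0305]
small 299 [-0.0409  0.0588  0.0305]
large 434 [ 0.0516 -0.0245  0.034 ]
large 2 [ 0.0258 -0.0126  0.034 ]
```

View pics/end.png

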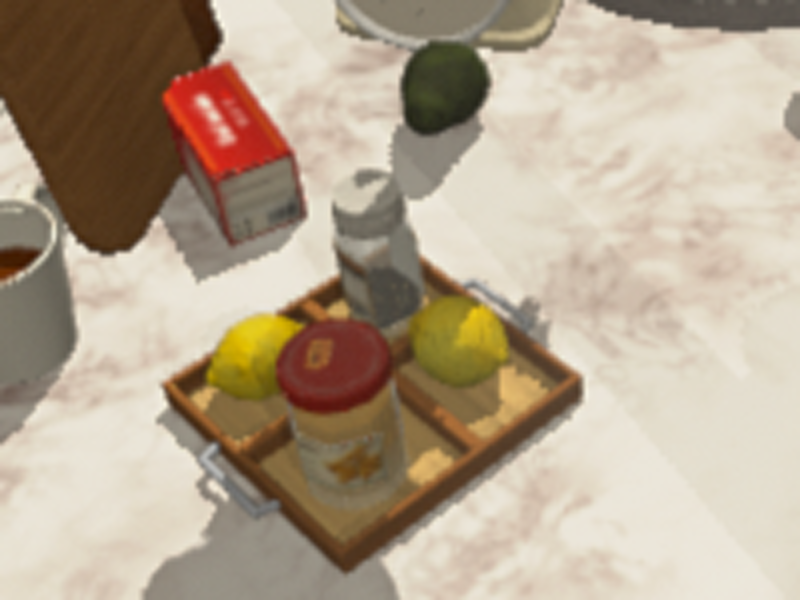

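This shows both jars upright in their pockets, at (340,410) and (375,250), with both lemons lying in theirs. The large lemon at (460,340) sits toward the inner end, so I'll clear the arm and measure it in both views.

Request:
carry_out:
  plan:
    - {"dx": -25,"dy": -25,"dz": -10,"twist": 0,"fingers": -0.6}
    - {"dx": -50,"dy": -50,"dz": -20,"twist": 0,"fingers": -0.6}
    - {"dx": -75,"dy": -75,"dz": -30,"twist": 0,"fingers": -0.6}
    - {"dx": -100,"dy": -100,"dz": -30,"twist": 0,"fingers": -0.6}
    - {"dx": -120,"dy": -120,"dz": -30,"twist": 0,"fingers": -0.6}

```text
clock: 31.97
eef_pos: [0.6046, -0.3001, 0.203]
tool_rot: [0.424, 0.905, -0.0, 0.001]
ft_force: [0.5, -0.8, -0.9]
grip_width: 0.0683
grasp_force: 0.0
```

```bash
python3 plan.py
python3 - <<'E'
from fit import *
np.set_printoptions(precision=4,suppress=True)
c,t=Cam("scene"),Cam("top"); T=lambda p:rz(1.665)@(p-np.array([.5725,.0912,0]))
ov=t.im.copy()
for n,P,d in(("small",[.633,.126,.0305],[.071,.053,.051]),("large",[.54,.042,.034],[.072,.057,.058])):
    for v in(c,t):
        h=hs(v); a,b=v.px(P).astype(int); print(n,h[b,a])
        m=((h[...,0]>20)&(h[...,0]<36)&(h[...,1]>(150 if v is c else 105))).astype(np.uint8); b=blob(m,v,P,18); 
        if v is t: ov[b>0]=(0,255,0)
        r=min((fit([(v,b)],lambda x:(S*np.array(d)/2)@rz(x[2]).T+[x[0],x[1],P[2]],[P[0],P[1],a],[.004,.004,.3]) for a in(-.1,1.5)),key=lambda r:r[1])
        print(n,b.sum(),T(np.array([*r[0][:2],P[2]])),r[0][2],r[1])
q=t.px([.58,.07,.03]).astype(int); f=lambda im:cv2.resize(im[q[1]-45:q[1]+45,q[0]-45:q[0]+45],(400,400),interpolation=cv2.INTER_CUBIC)
cv2.imwrite("pics/end2.png",np.hstack([f(t.im),f(ov)])[:,:,::-1])
for p in([53,-40],[53,-18],[53,-62]): 
    w=rz(-1.665)@np.array([p[0]/1e3,p[1]/1e3,.034])+[.5725,.0912,0]; print(p,(t.px(w)-q+45)*400/90)
E
```

```text
now [ 604.6 -300.1  203. ] yaw 129.8 J [-26.  35.  33.  88.  -0.  24.] w 68.3 F [ 0.5 -0.8 -0.9] t 32.0
small [ 25 219 172]
small 328.0 [-0.0447  0.0595  0.0305] 1.9751920478649083 0.40301066637039185
small [ 24 145 185]
small 313.0 [-0.0413  0.0589  0.0305] 1.2896472108944974 0.17152555286884308
large [ 25 204 154]
large 437.0 [ 0.0515 -0.0245  0.034 ] -0.17861350622081676 0.11155606061220169
large [ 24 139 128]
large 357.0 [ 0.0535 -0.023   0.034 ] 0.07778505198277084 0.15808823704719543
[53, -40] [234.4232 285.7415]
[53, -18] [242.379  252.3072]
[53, -62] [226.4112 319.4119]
```

View pics/end2.png

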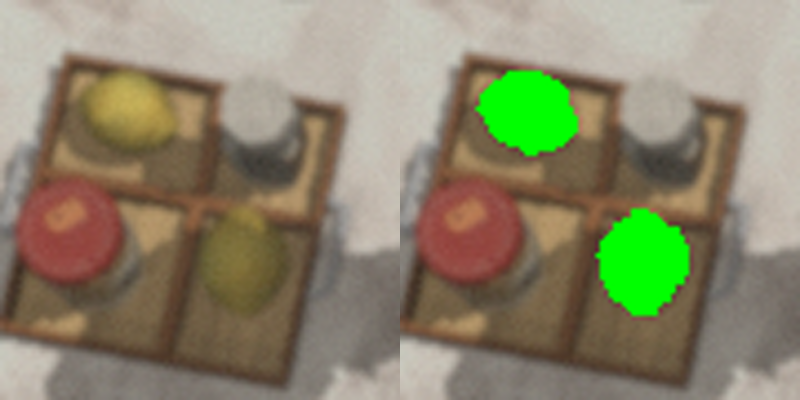

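Both views put the large lemon at caddy (52,−24), inside the ±22 mm window and resting against the divider at (640,260). The other pieces sit well inside their limits, so I'm handing in rather than risking a jar with a nudge.

```bash
python3 -c "
from workcell import job_done
print(job_done())"
```

```text
the job is handed in; nothing more can be done
None
```

I handed the job in at about 32 s of robot time, but no verdict came back: both jars stand upright in their square pockets, a lemon lies in each oblong pocket (the large one about 16 mm off centre, limit 22), no move went near the jam jar, salt shaker or avocado (no final measurement), and I viewed 16 pictures, two over the limit of 14.

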